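# Gauge-pin fit and hardness touch on a printed sleeve

### The arm

A 6-joint arm with a two-finger parallel gripper is mounted at the origin on the work surface. World frame = base frame: x ahead of the robot, y to its left, z up, the work surface at z = 0. Lengths are in m, angles in rad, forces in N, time in s.
With the tool pointing down it reaches from about 0.375 to 0.9 m from the base axis. Payload 3.1 kg.
Tool frame: the origin (TCP) lies on the centre line of the jaws, within the pads' length; the fingertips stand 25 mm ahead of it and the grasp point (between the pads) lies 6 mm ahead of it (manip.tips_ahead is the distance from the TCP to the fingertips, in m); z points along the fingers, y is the direction in which the jaws open and shut (so a half turn about z gives the same grasp; the last joint's range is limited). The gripper opens to 85 mm and grips with 20 to 120 N. Pads are 22 mm wide; open, the fingers measure 114 mm over their backs; the gripper's body (76 mm by 85 mm) begins 54 mm behind the grasp point. The pads swing forward as they close: fully open they stand 13 mm farther back than shut.
Start: joints at [-1.333, 0.527, 1.433, -0, 1.181, -0.178], TCP at [0.252, -0.572, 0.256] pointing down, gripper open.
Joint ranges: [-3.08, 3.08], [-0.75, 2.2], [0.22, 2.44], [-1.43, 4.57], [0, 2.65], [-2.85, 2.85]. Speed limits (rad/s): [2.79, 2.79, 3.14, 3.14, 3.14, 3.14].

### API

Orientations are given as a unit quaternion [x, y, z, w].
In Python, from station import manip gives the robot as it stands.
- The arm moves only by the tool play_rows, never from a script. Its argument "steps" is a list that holds one entry, the list of rows, each a list of 6 numbers: the shift along the tool's x, y, z in m, then the turn, a rotation vector about the tool's x, y, z in degrees. In form: [[[x, y, z, rx, ry, rz], ...]]. A call has 1 to 10 rows; each row shifts and turns the commanded pose from where the row before left it, along the tool's axes as they then stand; what a row does not reach is not made up. A row lasts 1/8 s, in which the tool goes at most 62.5 mm and 10.7 degrees, less where a joint would pass 70% of its speed; a pose out of reach is approached as far as the arm can. A call is refused whole if a number of a shift passes 0.0625 or a number of a turn 10.7, either way. A call with a gripper value outside its range is refused whole. "fingers" is the opening, from 0 (shut) to 1 (fully open), set as the call begins (left out, the last holds). The fingers move at their own pace and stop on an object; "squeeze" is the grip in N (left out, the last holds). Time passes only in rows, so rows that do not move let the fingers close. It gives the time, the measured TCP pose, the force and the opening at its end, in the units of the state.
- manip.sense(): the state, without advancing time (a new reading comes with each control period).
- manip.snapshot(name): name is "scene" or "top" or "wrist"; returns a dict with "img" (480x640x3 uint8, red, green, blue), "K" (3x3 intrinsics, pixels), "k1" (the pictures are not rectified: a ray, as slopes to the right and down, at radius r is drawn at 1 + k1 r^2 times it, then the intrinsics apply), "world_from_camera" (4x4, takes a point from camera to world coordinates). Camera axes: x right, y down, z forward; pixel columns grow to the right and rows downward; lengths in m; the calibration is good to about 2 mm. A picture is of the moment at which its call begins. There is no depth.
- manip.sign_off(): hands the job in, once; it reports no verdict.
Trained networks look in a picture, given as the dict that the camera call returned (one of the last four; its "shot" number tells which), for a name from the list of things; names that differ only in an ending like _2 or _b are one class to them, and where a whole thing is asked for, a point or a joint stands for the part that bears it (a point fixed in the world has none). Each returns a list of dicts, best first, with "score" (0 to 1); they miss things now and then, are a little off and sometimes report something else, mostly with a low value. They report only what shows in the picture. A call takes as long as a camera call. They do not tell look-alikes from the thing itself.
- manip.regions_of(label, picture): "pixels" (480x640 bool, what is visible of it) and "rect" ([left, top, right, bottom] in pixels, round what is visible of it).
- manip.pinpoint(label, picture): "point" ([column, row] in pixels: a listed point, or the origin of a listed thing).
The state is a dict: "t": time; "q": joint angles; "qd": joint speeds; "tau": joint torques, N m; "tcp_pos": TCP position; "tool_rot": TCP orientation; "force": force on the tool from outside, world axes, zero at the start; "ft_torque": the same for the moment, N m; "finger_gap": opening from 0.0 (shut) to 1.0 (fully open).
Only numpy, scipy, OpenCV 4.12 (cv2) and the standard library are available. Lean on these libraries where they do the work, as an engineer would, in place of code of your own. Each camera call takes 0.05 s, during which the arm holds its last target.

### The job

Lift the orange printed sleeve with the white spot off the build plate, slide it flange down over the gauge pin until it sits on the blue stand, and let go of it. Then take the yellow hardness probe out of its leaning holder and hold it upright with its red tip on the sleeve's white spot, pressing lightly so that the sprung plunger goes in about halfway and never hits its stop hard. Finish while still holding the probe there; leave the grey sleeve, vat, dish, tweezers and bottle where they are.

Things in the scene. Friction and masses are not known exactly. Their poses are not given: they have to be found in the camera images.
- sleeve: Orange printed sleeve, 50 g, loose, flange down on the build plate beside a like grey one (they swap places). Flange 66 mm diameter, 6 mm thick, at the bottom; round boss 24 mm diameter above it up to 30 mm total height; bore 15 mm diameter right through. Origin: centre of its underside, z up along the bore, x towards the white spot.
- spot (a point): Centre of the white spot, 10 mm diameter, on the top face of the sleeve's flange, 23 mm from the bore axis along the sleeve's +x, 6 mm above its underside.
- plain_sleeve: Grey flanged sleeve, same size, without a spot, on the build plate: leave it alone. Origin: centre of its underside.
- plate: Aluminium build plate, fixed slab 130 mm (its x) by 200 mm (its y), 16 mm thick. Origin: centre of its underside.
- pinstand: Blue square stand, fixed, 90 x 90 x 14 mm, with an upright steel gauge pin at its centre: 12 mm diameter, 34 mm tall above the stand, the last 8 mm tapering to 5 mm. It may stand on the left or the right. Origin: centre of its underside.
- pin_foot (a point): Foot of the gauge pin on its axis, on the top face of the stand, 14 mm above the bench.
- holder: Fixed black block 56 x 56 x 64 mm on a grey 100 x 80 x 12 mm foot, leaning 0.30 rad towards its own -x (the robot's side at yaw 0), with a hole of 14 mm diameter, 61 mm deep, along the leaning axis. Origin: on the bench at the foot's centre.
- probe: Yellow hardness probe, 130 g, loose: square body 28 x 28 x 60 mm with a 4 mm cap, below it a steel stem (10 mm diameter, 28 mm long), then the sprung plunger. Starts in the holder, body underside on the block's top, leaning 0.30 rad with it, sides parallel to the block's. Origin: centre of the body's underside; z along the probe to the cap; x, y square to its sides.
- plunger (a joint): How far the probe's plunger (5 mm diameter, red round tip 6 mm) is pushed in: 0 m free, 0.012 m at its stop. Spring: about 0.5 N at first, about 4.7 N at the stop, 0.35 N per mm.
- tip (a point): End of the red tip: on the probe's axis, 55 mm below the body's underside when the plunger is free.
- vat: Closed amber resin vat, 130 mm (its x) by 210 mm (its y), 63 mm high, loose, at the back. Origin: centre of its underside.
- dish: White ceramic dish, 80 mm diameter, 30 mm high, loose, at the back. Origin: centre of its underside.
- tweezers: Steel tweezers about 135 mm long, 8 mm high, loose, at the back. Origin: their middle, on the bench.
- bottle: White bottle with a blue cap, 60 mm diameter, 130 mm tall, loose, on the right. Origin: centre of its underside.
There are look-alikes about, which are no part of the job. Of the things like the probe, leave any that is green, pink or turquoise; of the rest the larger one is meant.

How it is judged:
On the way, in this order (a step that is already met when the one before it is completed fails the run):
1. the orange sleeve sits flange down over the gauge pin, on the stand, let go (horizontal distance between sleeve and pin_foot below 0.004 m and z of sleeve in the frame of pin_foot below 0.003 m and angle between sleeve's own z axis and vertical below 0.08 rad and contact force between the fingers and sleeve below 0.1 N and linear speed of sleeve below 0.02 m/s), for 0.2 s.
2. the held probe's tip is on the white spot, upright and light (horizontal distance between tip and spot below 0.006 m and contact force between probe and sleeve above 0.4 N and value of joint plunger between 0.002 and 0.0105 m and angle between probe's own z axis and vertical below 0.12 rad and contact force between the fingers and probe above 1 N and contact force between probe and pinstand below 0.1 N and contact force between the fingers and sleeve below 0.1 N), for 0.5 s.
At the end, for the whole second after the job is handed in: Sleeve over the pin: within 4 mm of its axis, 3 mm of the stand, 0.08 rad of upright, fingers off it. Probe gripped, within 0.12 rad of upright, off the stand, tip within 6 mm of the spot's centre (horizontally), pressing over 0.4 N, plunger in 2 to 10.5 mm (all of step 2 and horizontal distance between sleeve and pin_foot below 0.004 m and z of sleeve in the frame of pin_foot below 0.003 m and angle between sleeve's own z axis and vertical below 0.08 rad); the arm keeps its last pose, push and grip.
It fails at once if the probe is pushed hard onto the sleeve (over 15 N) (contact force between probe and sleeve above 15 N).
It fails at once if the grey sleeve, vat, dish, tweezers or bottle is moved by more than 20 mm (distance of any of plain_sleeve, vat, dish, tweezers, bottle from where it was at the start of the episode above 0.02 m).
It also fails if it takes over 58 s, if anything falls off the work surface, if the arm or the gripper's body presses on something with over 40 N, if the wrist force passes 120 N, or if a joint passes its speed limit or range.

## Working session

There is one attempt and no reset: what is moved stays moved. The work goes in short steps, Python scripts to look and compute and a tool call to move; the robot and the scene stay as the last step left them, time stands still between calls to the robot, and variables do not carry over. Pictures are saved under pics/ and viewed, and the job is handed in when it is done.

Besides the shell and the picture viewer there is one more tool, called after "Call:" as a command line: name --argument value ..., lists and objects as JSON in quotes. play_rows: Moves the arm, as the interface text tells. Its arguments: {"type":"object","properties":{"steps":{"type":"array"},"fingers":{"type":"number"},"squeeze":{"type":"number"}},"required":["steps"]}

```bash
ls; mkdir -p pics; cat > h.py <<'E'
import numpy as np, cv2
from station import manip
def snap(n,f=None):
    p=manip.snapshot(n)
    if f: cv2.imwrite('pics/'+f,p['img'][:,:,::-1])
    return p
def ray(p,uv):
    K=p['K'];k=p['k1'];d=np.array([(uv[0]-K[0,2])/K[0,0],(uv[1]-K[1,2])/K[1,1]])
    s=d.copy()
    for _ in range(30): s=d/(1+k*(s@s))
    T=p['world_from_camera'];v=T[:3,:3]@np.array([s[0],s[1],1]);return T[:3,3],v/np.linalg.norm(v)
def onz(p,uv,z):
    o,v=ray(p,uv);return o+v*(z-o[2])/v[2]
def proj(p,X):
    T=p['world_from_camera'];c=T[:3,:3].T@(np.array(X)-T[:3,3]);s=c[:2]/c[2];s=s*(1+p['k1']*(s@s))
    return np.array([p['K'][0,0]*s[0]+p['K'][0,2],p['K'][1,1]*s[1]+p['K'][1,2]])
E
python3 - <<'E'
from h import *
print(manip.sense())
for n in ['scene','top','wrist']:
    p=snap(n,n+'0.png'); print(n,p['world_from_camera'].round(3).tolist(),p['K'].tolist(),p['k1'])
    for l in ['sleeve','spot','plain_sleeve','pinstand','pin_foot','holder','probe','tip','plate','bottle']:
        for r in manip.pinpoint(l,p)[:3]: print(l,np.round(r['point'],1),round(r['score'],2), end=';')
    print()
E
```

```text
pics
{'t': 0.0, 'q': array([-1.33353517e+00,  5.28482084e-01,  1.43391081e+00,  6.30734911e-06,
        1.18141492e+00, -1.78496334e-01]), 'qd': array([-0.00057245,  0.00152659, -0.00148386, -0.0007965 , -0.00025987,
       -0.00125796]), 'tau': array([ 3.35192526e-04, -4.42343867e+01, -1.78023523e+01, -2.32829025e-04,
        8.56814731e-03, -7.31183945e-06]), 'tcp_pos': array([ 0.25229713, -0.57108038,  0.25532109]), 'tool_rot': array([ 9.78470558e-01,  2.06383477e-01, -2.96236673e-05, -1.10718749e-03]), 'force': array([0.87675579, 0.06449106, 0.64790762]), 'ft_torque': array([ 0.05384909, -0.04778933, -0.01513941]), 'finger_gap': 1.001221274232564}
scene [[0.724, 0.385, -0.573, 1.148], [0.69, -0.384, 0.613, -0.677], [0.016, -0.839, -0.544, 0.653], [0.0, 0.0, 0.0, 1.0]] [[469.35824426981543, 0.0, 317.64530562554444], [0.0, 469.35824426981543, 237.65395026553708], [0.0, 0.0, 1.0]] -0.005447848410297965
sleeve [325.5 244.8] 0.88;spot [331.3 236.4] 0.77;plain_sleeve [305.3 268.7] 0.66;plain_sleeve [327.8 240.2] 0.46;plain_sleeve [381.5 223.4] 0.34;pinstand [206.7 309.5] 0.73;pin_foot 
[... 489 characters left out ...]
5492746536
sleeve [288.7 257.5] 0.8;spot [283.9 248.5] 0.9;plain_sleeve [327.4 239.1] 0.94;pinstand [405.6 269.5] 0.55;pin_foot [307.8 255.9] 0.15;holder [209.7 243.2] 0.81;holder [214.7 175.9] 0.33;probe [150.9 256.4] 0.74;probe [209.5 294.2] 0.69;probe [137.8 326.8] 0.66;tip [210.4 176.8] 0.74;tip [154.2 343.3] 0.55;tip [170.9 252. ] 0.54;plate [409.8 264.3] 0.6;plate [309.3 255.6] 0.59;plate [408.1 270.9] 0.16;bottle [479.  241.5] 0.98;
wrist [[0.404, -0.884, -0.236, 0.313], [-0.915, -0.391, -0.103, -0.546], [-0.001, 0.257, -0.966, 0.372], [0.0, 0.0, 0.0, 1.0]] [[340.9111628404352, 0.0, 322.6234263758502], [0.0, 340.9111628404352, 236.4494199050754], [0.0, 0.0, 1.0]] -0.016025688329673535
```

View pics/scene0.png

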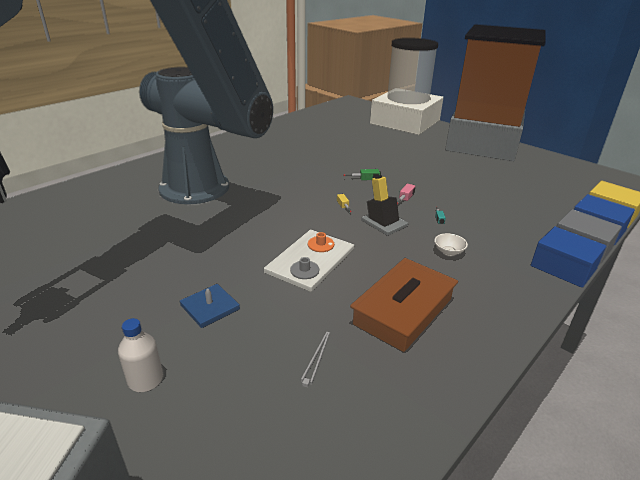

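View pics/top0.png

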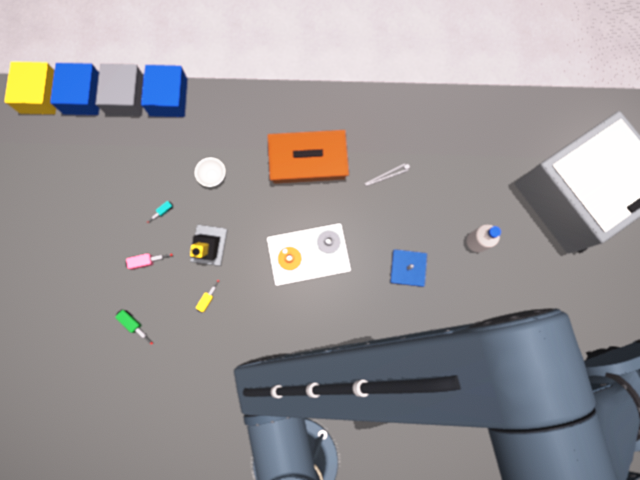

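The top view shows the orange sleeve at (289,258), grey sleeve at (328,241), stand at (409,268), and the holder with the large yellow probe at (205,245). Probe candidates in the top view:
- Large yellow in the holder, at (200,250).
- Small yellow on the bench, at (205,300).
- Green at (128,322), pink at (140,261) and turquoise at (162,210).

I choose the large yellow one in the holder.

```bash
python3 - <<'E'
from h import *
p=snap('top'); s=snap('scene')
a=p['img'][215:325,180:300]; a=cv2.resize(a,None,fx=5,fy=5,interpolation=cv2.INTER_CUBIC)
b=s['img'][160:300,260:430]; b=cv2.resize(b,None,fx=4,fy=4,interpolation=cv2.INTER_CUBIC)
cv2.imwrite('pics/c1.png',a[:,:,::-1]);cv2.imwrite('pics/c2.png',b[:,:,::-1])
for l,z in [('sleeve',.016),('plain_sleeve',.016),('pinstand',0),('pinstand',.014),('holder',0),('bottle',0.0),('plate',.016)]:
    for q,n in ((p,'top'),(s,'scene')):
        for r in manip.pinpoint(l,q)[:1]: print(l,n,onz(q,r['point'],z).round(4),round(r['score'],2))
        for r in manip.regions_of(l,q)[:2]:
            ys,xs=np.nonzero(r['pixels']); 
            print('  reg',round(r['score'],2),r['rect'],onz(q,(xs.mean(),ys.mean()),z).round(4))
E
```

```text
sleeve top [0.5127 0.0218 0.016 ] 0.83
  reg 0.68 [276.1, 243.6, 301.4, 270.0] [0.5036 0.0298 0.016 ]
sleeve scene [0.5197 0.0183 0.016 ] 0.61
  reg 0.9 [309.4, 233.6, 331.2, 253.6] [0.4971 0.0301 0.016 ]
plain_sleeve top [ 0.5496 -0.0679  0.016 ] 0.8
  reg 0.93 [315.9, 230.4, 340.9, 256.9] [ 0.5498 -0.0727  0.016 ]
  reg 0.35 [466.9, 226.6, 500.2, 251.4] [ 0.5675 -0.4872  0.016 ]
plain_sleeve scene [ 0.5446 -0.0702  0.016 ] 0.61
  reg 0.7 [290.9, 258.0, 320.9, 277.5] [ 0.5447 -0.073   0.016 ]
  reg 0.66 [263.7, 231.6, 354.5, 290.7] [ 0.5297 -0.0458  0.016 ]
pinstand top [ 0.4813 -0.2858  0.    ] 0.81
  reg 0.57 [389.9, 250.6, 423.5, 284.5] [ 0.4848 -0.2879  0.    ]
  reg 0.16 [313.7, 231.6, 339.5, 254.8] [ 0.5531 -0.0738  0.    ]
pinstand scene [ 0.4861 -0.2976  0.    ] 0.92
  reg 0.88 [179.4, 286.8, 242.2, 328.0] [ 0.4793 -0.2875  0.    ]
pinstand top [ 0.4794 -0.283   0.014 ] 0.81
  reg 0.57 [389.9, 250.6, 423.5, 284.5] [ 0.4829 -0.285   0.014 ]
  reg 0.16 [313.7, 231.6, 339.5, 254.8] [ 0.5504 -0.0734  0.014 ]
pinstand scene [ 0.5003 -0.3057  0.014 ] 0.92
  reg 0.88 [179.4, 286.8, 242.2, 328.0] [ 0.4937 -0.2959  0.014 ]
holder top [0.5408 0.241  0.    ] 0.95
  reg 0.94 [191.5, 225.9, 225.5, 266.5] [0.5407 0.2396 0.    ]
holder scene [0.5366 0.241  0.    ] 0.72
  reg 0.95 [361.1, 196.1, 407.8, 236.3] [0.5136 0.2713 0.    ]
bottle top [ 0.5659 -0.488   0.    ] 0.92
  reg 0.57 [467.3, 223.5, 497.7, 253.5] [ 0.5707 -0.4922  0.    ]
bottle scene [ 0.5598 -0.483   0.    ] 0.81
  reg 0.59 [119.1, 319.2, 161.4, 392.6] [ 0.508 -0.462  0.   ]
  reg 0.79 [266.4, 225.1, 348.4, 283.5] [ 0.5102 -0.0208  0.016 ]
plate scene [ 0.5235 -0.0281  0.016 ] 0.67
  reg 0.59 [263.6, 229.0, 354.7, 291.9] [ 0.5291 -0.0467  0.016 ]
  reg 0.15 [359.8, 196.2, 407.2, 234.5] [0.5285 0.2471 0.016 ]
```

View pics/c1.png

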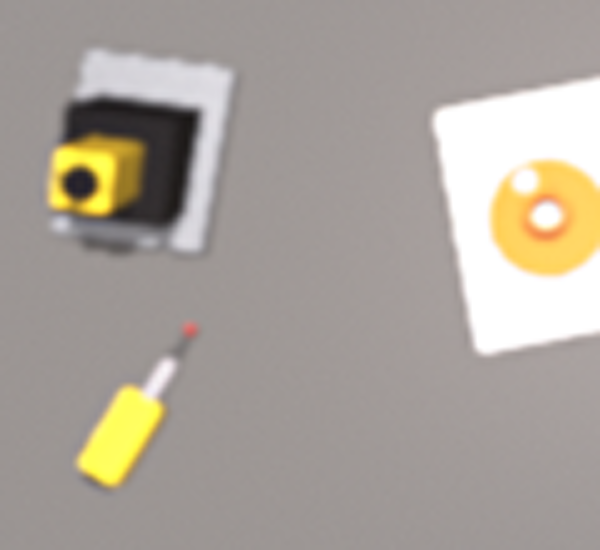

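View pics/c2.png

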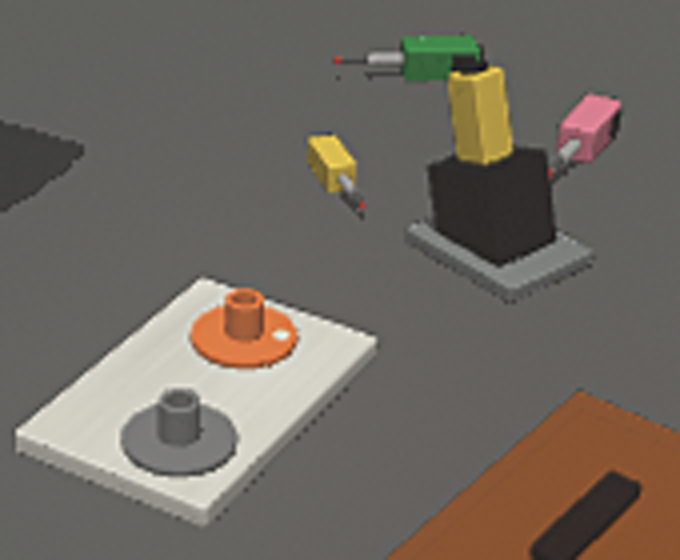

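The crops show a cap on the big yellow probe in the black block at top-crop (80,182), which is the intended one. The orange sleeve's spot is at crop (525,180), about 30° from +x towards +y. Next I'll write a move helper and hover near the stand for a close look with the wrist camera.

```bash
cat >> h.py <<'E'
from scipy.spatial.transform import Rotation as Ro
def pose():
    s=manip.sense();return s['tcp_pos'],Ro.from_quat(s['tool_rot']),s
def plan(P,R=None,n=None,cur=None):
    p,r,s=pose()
    if cur: p,r=cur
    if R is None: R=r
    rv=(r.inv()*R).as_rotvec(degrees=True)
    d=np.array(P)-p
    t=r.inv().apply(d)
    if n is None: n=int(np.ceil(max(np.linalg.norm(d)/.045,np.linalg.norm(rv)/9,1)))
    print('at',p.round(4),'rv',rv.round(2),'d tool',t.round(4),'n',n)
    for i in range(n):
        ri=r*Ro.from_rotvec(rv*i/n,degrees=True)
        print(np.r_[ri.inv().apply(d/n).round(4),(rv/n).round(2)].tolist(),end=',')
    print()
def down(yaw): # tool pointing down, tool x at world yaw
    c,s=np.cos(yaw),np.sin(yaw); return Ro.from_matrix(np.array([[c,s,0],[s,-c,0],[0,0,-1]]))
E
python3 - <<'E'
from h import *
print(manip.tips_ahead)
p,r,s=pose(); print(r.as_matrix().round(3))
plan([.44,-.30,.22])
plan([.44,-.30,.22],down(.42))
E
```

```text
0.025
[[ 0.915  0.404 -0.   ]
 [ 0.404 -0.915  0.   ]
 [-0.    -0.    -1.   ]]
at [ 0.2525 -0.5717  0.2563] rv [0. 0. 0.] d tool [ 0.2813 -0.1728  0.0363] n 8
[0.0352, -0.0216, 0.0045, 0.0, 0.0, 0.0],[0.0352, -0.0216, 0.0045, 0.0, 0.0, 0.0],[0.0352, -0.0216, 0.0045, 0.0, 0.0, 0.0],[0.0352, -0.0216, 0.0045, 0.0, 0.0, 0.0],[0.0352, -0.0216, 0.0045, 0.0, 0.0, 0.0],[0.0352, -0.0216, 0.0045, 0.0, 0.0, 0.0],[0.0352, -0.0216, 0.0045, 0.0, 0.0, 0.0],[0.0352, -0.0216, 0.0045, 0.0, 0.0, 0.0],
at [ 0.2525 -0.5717  0.2563] rv [-0.    0.   -0.24] d tool [ 0.2813 -0.1728  0.0363] n 8
[0.0352, -0.0216, 0.0045, -0.0, 0.0, -0.03],[0.0352, -0.0216, 0.0045, -0.0, 0.0, -0.03],[0.0352, -0.0216, 0.0045, -0.0, 0.0, -0.03],[0.0352, -0.0215, 0.0045, -0.0, 0.0, -0.03],[0.0352, -0.0215, 0.0045, -0.0, 0.0, -0.03],[0.0352, -0.0215, 0.0045, -0.0, 0.0, -0.03],[0.0352, -0.0215, 0.0045, -0.0, 0.0, -0.03],[0.0352, -0.0215, 0.0045, -0.0, 0.0, -0.03],
```

Call:
play_rows --steps '[[[0.035,-0.0215,0.0045,0,0,0],[0.035,-0.0215,0.0045,0,0,0],[0.035,-0.0215,0.0045,0,0,0],[0.035,-0.0215,0.0045,0,0,0],[0.035,-0.0215,0.0045,0,0,0],[0.035,-0.0215,0.0045,0,0,0],[0.035,-0.0215,0.0045,0,0,0],[0.035,-0.0215,0.0045,0,0,0],[0,0,0,0,0,0],[0,0,0,0,0,0]]]' --fingers 0.6

```text
t: 4.4
tcp_pos: [0.4392, -0.3018, 0.2205]
tool_rot: [0.978, 0.207, 0.0, 0.001]
force: [0.6, -0.3, -0.3]
finger_gap: 0.599
```

```bash
cat > look.py <<'E'
from h import *
import sys
# usage: look.py file label:z ...
p=snap('wrist',sys.argv[1]); P,r,s=pose()
print('t',s['t'],'tcp',P.round(4),'F',s['force'].round(2),'gap',round(s['finger_gap'],3),'zaxis',r.as_matrix()[:,2].round(3))
for a in sys.argv[2:]:
    l,z=a.split(':');z=float(z)
    for q in manip.pinpoint(l,p)[:2]: print(l,np.round(q['point'],1),round(q['score'],2),onz(p,q['point'],z).round(4))
E
python3 look.py w1.png pinstand:0 pin_foot:.014
```

```text
t 4.45 tcp [ 0.439  -0.3022  0.2205] F [ 1.07  0.78 -0.07] gap 0.605 zaxis [ 0.    -0.001 -1.   ]
pinstand [535.8 172.5] 0.54 [ 0.5611 -0.4769 -0.    ]
pin_foot [329.  163.6] 0.56 [ 0.4871 -0.2879  0.014 ]
```

View pics/w1.png

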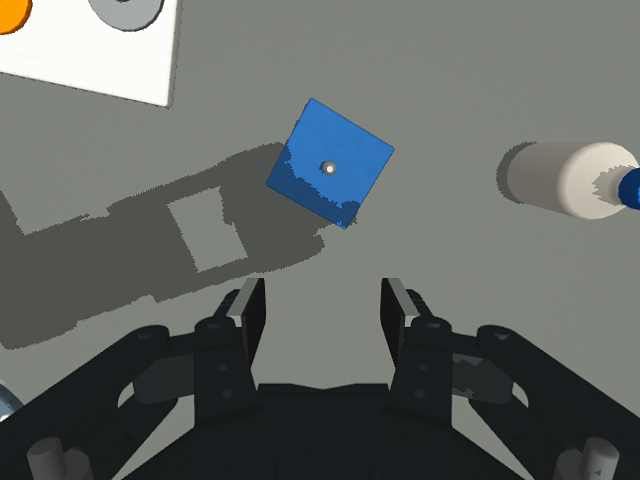

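The wrist view shows the stand with corners (312,98), (394,149), (346,229) and (266,184), and the pin tip at (330,168). I'll look at the sleeve from the same relative offset, so that any camera bias cancels.

```bash
python3 - <<'E'
from h import *
p=snap('wrist')
for c in [(312,98),(394,149),(346,229),(266,184)]: print(onz(p,c,.014).round(4))
print(np.mean([onz(p,c,.014) for c in [(312,98),(394,149),(346,229),(266,184)]],0).round(4), onz(p,(330,168),.048).round(4),onz(p,(329,163.6),.014).round(4))
plan([.465,.008,.22])
E
```

```text
[ 0.5327 -0.2517  0.014 ]
[ 0.5228 -0.3379  0.014 ]
[ 0.4364 -0.3292  0.014 ]
[ 0.4457 -0.2421  0.014 ]
[ 0.4844 -0.2902  0.014 ] [ 0.4851 -0.2896  0.048 ] [ 0.4867 -0.2887  0.014 ]
at [ 0.4387 -0.3024  0.2205] rv [0. 0. 0.] d tool [ 0.149  -0.2736  0.0003] n 7
[0.0213, -0.0391, 0.0, 0.0, 0.0, 0.0],[0.0213, -0.0391, 0.0, 0.0, 0.0, 0.0],[0.0213, -0.0391, 0.0, 0.0, 0.0, 0.0],[0.0213, -0.0391, 0.0, 0.0, 0.0, 0.0],[0.0213, -0.0391, 0.0, 0.0, 0.0, 0.0],[0.0213, -0.0391, 0.0, 0.0, 0.0, 0.0],[0.0213, -0.0391, 0.0, 0.0, 0.0, 0.0],
```

Pin estimate is about (0.485, -0.290).

Call:
play_rows --steps '[[[0.0213,-0.039,0,0,0,0],[0.0213,-0.039,0,0,0,0],[0.0213,-0.039,0,0,0,0],[0.0213,-0.039,0,0,0,0],[0.0213,-0.039,0,0,0,0],[0.0213,-0.039,0,0,0,0],[0.0213,-0.039,0,0,0,0],[0,0,0,0,0,0],[0,0,0,0,0,0]]]'

```text
t: 5.72
tcp_pos: [0.4656, 0.0079, 0.2204]
tool_rot: [0.978, 0.206, 0.0, 0.0]
force: [0.0, -0.2, -0.4]
finger_gap: 0.602
```

```bash
python3 look.py w2.png sleeve:.016 spot:.022 holder:0 
```

```text
t 5.775 tcp [0.4656 0.0075 0.2204] F [-0.21 -0.18  0.03] gap 0.598 zaxis [ 0.001 -0.001 -1.   ]
sleeve [322.1 174.2] 0.66 [0.5022 0.0237 0.016 ]
spot [314.  147.5] 0.83 [0.5213 0.04   0.022 ]
holder [119.2  39.8] 0.62 [0.5369 0.2372 0.    ]
holder [439.2 170.8] 0.61 [ 0.5502 -0.0797  0.    ]
```

View pics/w2.png

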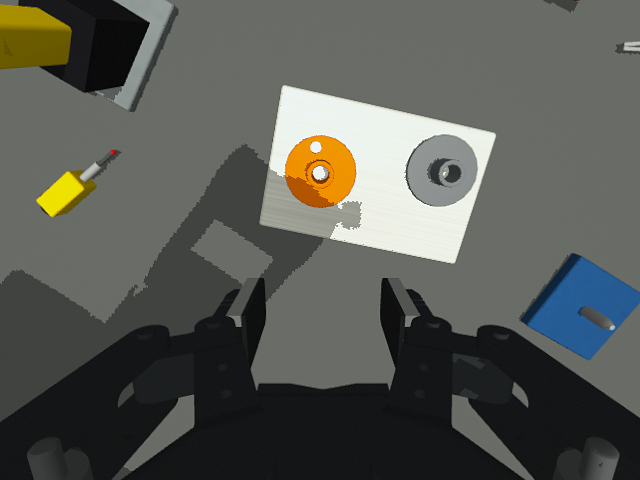

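The orange flange is centred near (320,172), the boss near (320,174), and the spot is at (316,147). I'll fit the flange by colour.

```bash
cat > fit.py <<'E'
from h import *
import sys
p=snap('wrist'); im=p['img'].astype(int); hsv=cv2.cvtColor(p['img'],cv2.COLOR_RGB2HSV)
m=((hsv[...,0]<16)&(hsv[...,0]>4)&(hsv[...,1]>150)&(hsv[...,2]>90)).astype(np.uint8)
n,l,st,c=cv2.connectedComponentsWithStats(m)
b=1+np.argmax(st[1:,4]); print(st[b])
cs,_=cv2.findContours((l==b).astype(np.uint8),cv2.RETR_EXTERNAL,cv2.CHAIN_APPROX_NONE)
c=max(cs,key=len)[:,0]; h=cv2.convexHull(c)[:,0].astype(float)
z=float(sys.argv[1]); W=np.array([onz(p,q,z)[:2] for q in h])
from scipy.optimize import least_squares
f=least_squares(lambda x:np.hypot(*(W-x[:2]).T)-x[2],[W[:,0].mean(),W[:,1].mean(),.033],loss='soft_l1',f_scale=.0005)
print('circle',f.x.round(4)); C=f.x[:2]
# bore centre: bright/dark hole inside
for nm in ['spot','sleeve']:
    for q in manip.pinpoint(nm,p)[:1]:
        S=onz(p,q['point'],z)[:2]; print(nm,S.round(4),np.hypot(*(S-C)).round(4),'ang',np.degrees(np.arctan2(*(S-C)[::-1])).round(1))
cv2.imwrite('pics/fit.png',cv2.resize(p['img'][120:230,260:390],None,fx=6,fy=6,interpolation=cv2.INTER_CUBIC)[:,:,::-1])
E
python3 fit.py .0205
```

```text
[285 175  50  32 728]
circle [0.5014 0.0259 0.0301]
spot [0.5195 0.0371] 0.0212 ang 31.9
sleeve [0.5029 0.0275] 0.0022 ang 49.5
```

View pics/fit.png

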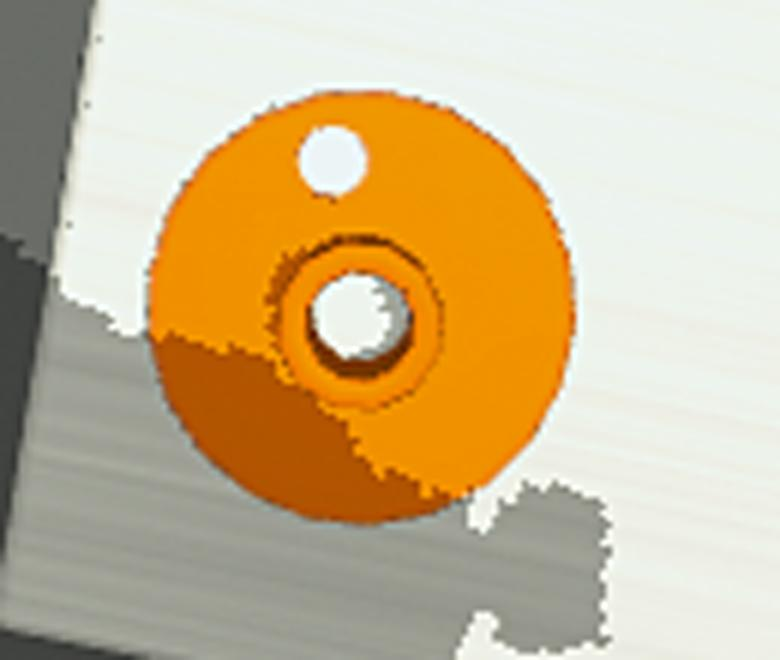

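```bash
sed -i 's/<16)/<24)/' fit.py; python3 fit.py .0205; python3 - <<'E'
from h import *
p=snap('wrist')
print(onz(p,(320.2,173.9),.046).round(4), onz(p,(320.4,171.1),.021).round(4),onz(p,(315.5,146.8),.022).round(4))
E
```

```text
[ 285  136   71   72 3682]
circle [0.5035 0.0263 0.0323]
spot [0.522  0.0365] 0.0211 ang 28.9
sleeve [0.5019 0.0278] 0.0022 ang 136.4
[0.5036 0.0268 0.046 ] [0.5041 0.0271 0.021 ] [0.522  0.0397 0.022 ]
```

Sleeve found at (0.5037, 0.0267), and the estimates agree. Moving above it and down over the boss.

```bash
python3 - <<'E'
from h import *
plan([.5036,.0267,.12],n=4)
E
```

```text
at [0.4652 0.0085 0.2203] rv [0. 0. 0.] d tool [ 0.0425 -0.0012  0.1003] n 4
[0.0106, -0.0003, 0.0251, 0.0, 0.0, 0.0],[0.0106, -0.0003, 0.0251, 0.0, 0.0, 0.0],[0.0106, -0.0003, 0.0251, 0.0, 0.0, 0.0],[0.0106, -0.0003, 0.0251, 0.0, 0.0, 0.0],
```

Call:
play_rows --steps '[[[0.0106,-0.0003,0.025,0,0,0],[0.0106,-0.0003,0.025,0,0,0],[0.0106,-0.0003,0.025,0,0,0],[0.0106,-0.0003,0.025,0,0,0],[0,0,0,0,0,0],[0,0,0,0,0,0],[0,0,0,0,0,0]]]'

```text
t: 7.15
tcp_pos: [0.5038, 0.0268, 0.1213]
tool_rot: [0.978, 0.206, 0.001, 0.0]
force: [0.8, -0.4, 0.2]
finger_gap: 0.603
```

```bash
python3 look.py w3.png; python3 - <<'E'
from h import *
plan([.5036,.0267,.050],n=4)
E
```

```text
t 7.2 tcp [0.5038 0.0267 0.1213] F [ 0.63  0.79 -0.35] gap 0.603 zaxis [ 0.002 -0.    -1.   ]
at [0.5038 0.0267 0.1213] rv [0. 0. 0.] d tool [-0.0003 -0.0001  0.0713] n 4
[-0.0001, -0.0, 0.0178, 0.0, 0.0, 0.0],[-0.0001, -0.0, 0.0178, 0.0, 0.0, 0.0],[-0.0001, -0.0, 0.0178, 0.0, 0.0, 0.0],[-0.0001, -0.0, 0.0178, 0.0, 0.0, 0.0],
```

View pics/w3.png

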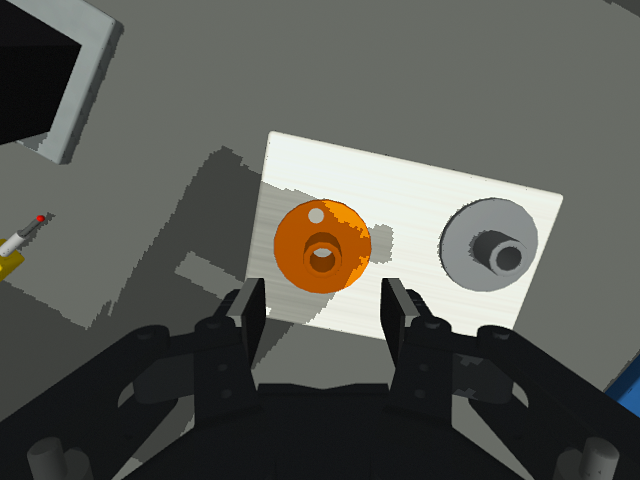

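The boss at (322,258) is centred between the jaws. Descending and closing gently.

Call:
play_rows --steps '[[[0,0,0.018,0,0,0],[0,0,0.018,0,0,0],[0,0,0.018,0,0,0],[0,0,0.016,0,0,0],[0,0,0,0,0,0],[0,0,0,0,0,0]]]'

```text
t: 7.95
tcp_pos: [0.5039, 0.0268, 0.0507]
tool_rot: [0.978, 0.206, 0.0, 0.0]
force: [0.5, 0.9, -0.3]
finger_gap: 0.601
```

Call:
play_rows --steps '[[[0,0,0,0,0,0],[0,0,0,0,0,0],[0,0,0,0,0,0],[0,0,0,0,0,0],[0,0,0,0,0,0],[0,0,0,0,0,0]]]' --fingers 0 --squeeze 25

```text
t: 8.7
tcp_pos: [0.504, 0.0269, 0.051]
tool_rot: [0.978, 0.206, 0.001, 0.0]
force: [-0.3, -0.7, 6.5]
finger_gap: 0.269
```

```bash
python3 look.py w4.png
```

```text
t 8.75 tcp [0.504  0.0269 0.051 ] F [-0.69  1.38  5.68] gap 0.268 zaxis [ 0.001 -0.    -1.   ]
```

View pics/w4.png

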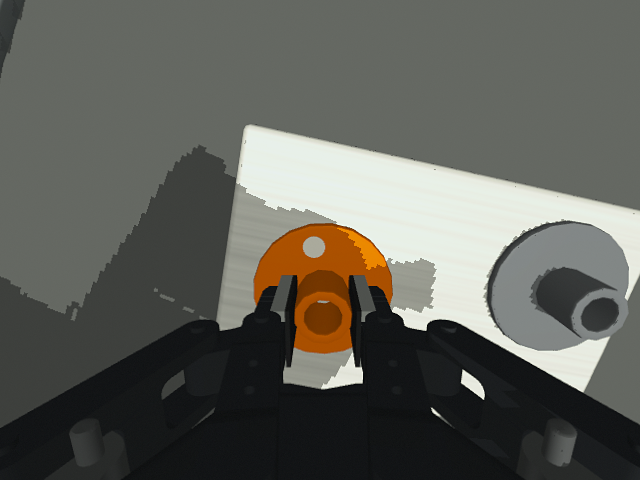

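Call:
play_rows --steps '[[[0,0,-0.01,0,0,0],[0,0,-0.02,0,0,0],[0,0,-0.02,0,0,0],[0,0,-0.02,0,0,0],[0,0,-0.01,0,0,0],[0,0,0,0,0,0],[0,0,0,0,0,0]]]'

```text
t: 9.62
tcp_pos: [0.5031, 0.027, 0.1298]
tool_rot: [0.978, 0.206, -0.001, -0.0]
force: [0.8, 0.1, -0.3]
finger_gap: 0.268
```

```bash
python3 look.py w5.png; python3 - <<'E'
from h import *
p=snap('wrist');P,r,s=pose()
cv2.imwrite('pics/w5c.png',cv2.resize(p['img'][200:380,220:420],None,fx=4,fy=4,interpolation=cv2.INTER_CUBIC)[:,:,::-1])
for z in (-.005,): print(r.inv().apply(onz(p,(322.5,318),P[2]+z)-P).round(4))
E
```

```text
t 9.675 tcp [0.503  0.027  0.1296] F [ 0.57  0.13 -0.87] gap 0.273 zaxis [-0.002  0.    -1.   ]
[0.0002 0.0007 0.005 ]
```

View pics/w5c.png

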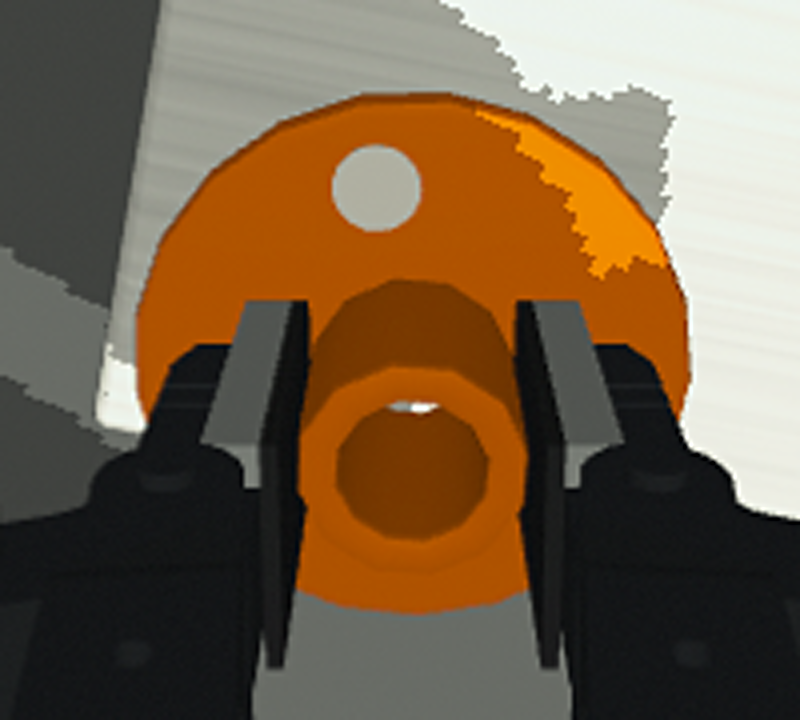

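Boss offset in the tool frame is about (0, 0.7 mm), so the bias is small. Carrying it over the pin.

```bash
python3 - <<'E'
from h import *
plan([.4849,-.2891,.12],down(.4157),n=8)
E
```

```text
at [0.5031 0.027  0.1296] rv [-0.05  0.08  0.  ] d tool [-0.1443  0.2818  0.0096] n 8
[-0.018, 0.0352, 0.0012, -0.01, 0.01, 0.0],[-0.018, 0.0352, 0.0012, -0.01, 0.01, 0.0],[-0.018, 0.0352, 0.0012, -0.01, 0.01, 0.0],[-0.018, 0.0352, 0.0012, -0.01, 0.01, 0.0],[-0.018, 0.0352, 0.0012, -0.01, 0.01, 0.0],[-0.018, 0.0352, 0.0012, -0.01, 0.01, 0.0],[-0.018, 0.0352, 0.0012, -0.01, 0.01, 0.0],[-0.018, 0.0352, 0.0012, -0.01, 0.01, 0.0],
```

Call:
play_rows --steps '[[[-0.018,0.0352,0.001,0,0,0],[-0.018,0.0352,0.001,0,0,0],[-0.018,0.0352,0.001,0,0,0],[-0.018,0.0352,0.001,0,0,0],[-0.018,0.0352,0.001,0,0,0],[-0.018,0.0352,0.001,0,0,0],[-0.018,0.0352,0.001,0,0,0],[-0.018,0.0352,0.001,0,0,0],[0,0,0,0,0,0],[0,0,0,0,0,0]]]'

```text
t: 10.98
tcp_pos: [0.4848, -0.288, 0.1215]
tool_rot: [0.979, 0.206, -0.001, -0.001]
force: [-0.7, 0.7, 0.1]
finger_gap: 0.272
```

```bash
python3 look.py w6.png; python3 - <<'E'
from h import *
plan([.4849,-.2891,.09],down(.4157),n=2)
p=snap('scene');cv2.imwrite('pics/s6.png',cv2.resize(p['img'][220:350,130:300],None,fx=4,fy=4,interpolation=cv2.INTER_CUBIC)[:,:,::-1])
E
```

```text
t 11.025 tcp [ 0.4849 -0.2875  0.1217] F [ 0.28 -0.2  -0.18] gap 0.269 zaxis [-0.002  0.002 -1.   ]
at [ 0.4849 -0.2875  0.1217] rv [-0.14  0.05  0.03] d tool [-0.0006  0.0015  0.0317] n 2
[-0.0003, 0.0008, 0.0158, -0.07, 0.03, 0.01],[-0.0003, 0.0007, 0.0158, -0.07, 0.03, 0.01],
```

View pics/w6.png

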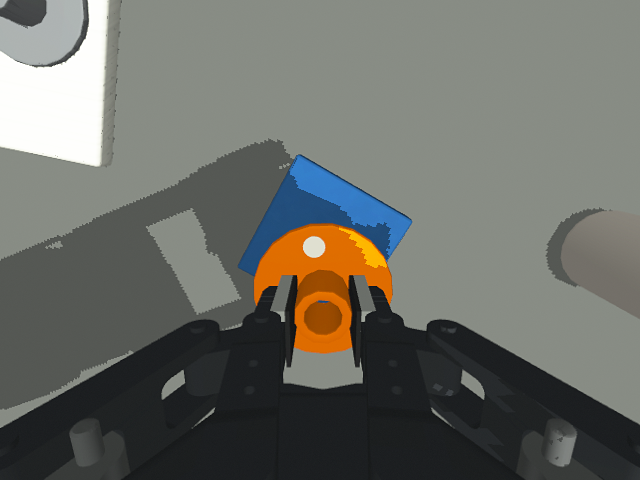

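View pics/s6.png

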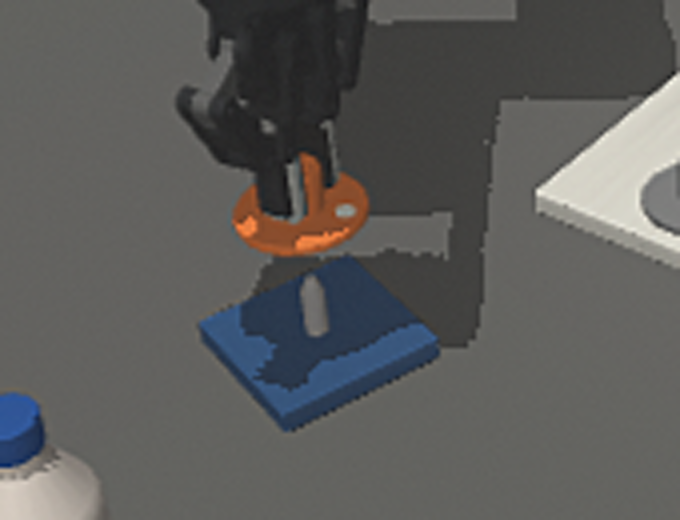

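The sleeve hangs above the pin and is aligned in the scene crop (flange at (300,215), pin at (313,305)). Lowering in stages and watching the force.

Call:
play_rows --steps '[[[-0.0005,0.0012,0.015,0,0,0],[0,0,0.012,0,0,0],[0,0,0.01,0,0,0],[0,0,0.01,0,0,0],[0,0,0.008,0,0,0],[0,0,0,0,0,0]]]'

```text
t: 11.82
tcp_pos: [0.4851, -0.2896, 0.0664]
tool_rot: [0.978, 0.206, -0.001, -0.001]
force: [-0.4, 1.9, -1.2]
finger_gap: 0.262
```

```bash
python3 look.py w7.png; python3 - <<'E'
from h import *
p=snap('scene');cv2.imwrite('pics/s7.png',cv2.resize(p['img'][220:350,130:300],None,fx=4,fy=4,interpolation=cv2.INTER_CUBIC)[:,:,::-1])
E
```

```text
t 11.875 tcp [ 0.4852 -0.2897  0.0668] F [-0.46  1.38 -2.3 ] gap 0.27 zaxis [-0.001  0.001 -1.   ]
```

View pics/s7.png

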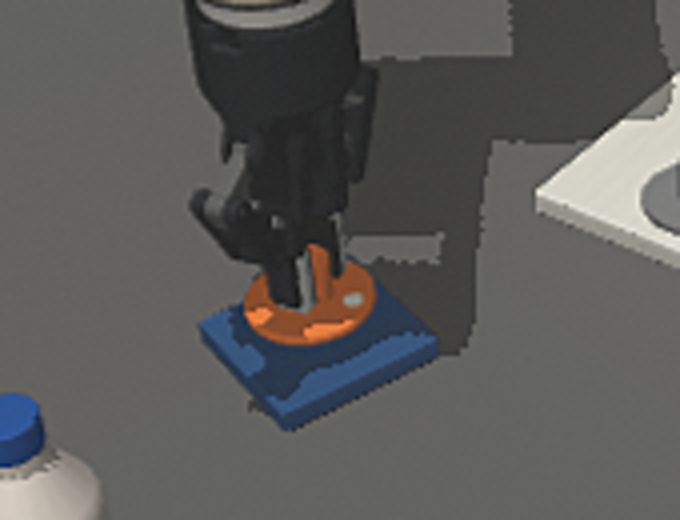

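View pics/w7.png

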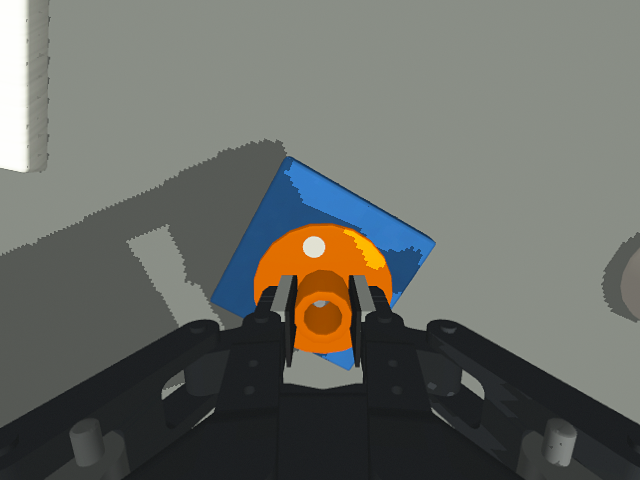

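The pin tip is visible in the bore at (320,303), about where the axis should be at that depth, with low forces. Continuing down.

Call:
play_rows --steps '[[[0,0,0.006,0,0,0],[0,0,0.006,0,0,0],[0,0,0.004,0,0,0],[0,0,0.001,0,0,0],[0,0,0,0,0,0]]]'

```text
t: 12.55
tcp_pos: [0.4853, -0.2897, 0.05]
tool_rot: [0.978, 0.206, -0.0, -0.001]
force: [-0.8, 4.2, -0.4]
finger_gap: 0.268
```

```bash
python3 look.py w8.png
```

```text
t 12.6 tcp [ 0.4853 -0.2897  0.05  ] F [-0.89  3.71 -1.86] gap 0.265 zaxis [-0.001  0.001 -1.   ]
```

Call:
play_rows --steps '[[[0.0002,-0.0006,0.001,0,0,0],[0,0,0.0005,0,0,0],[0,0,0,0,0,0]]]'

```text
t: 12.98
tcp_pos: [0.4854, -0.2896, 0.0491]
tool_rot: [0.978, 0.206, -0.0, 0.0]
force: [-2.6, 2.9, 3.5]
finger_gap: 0.266
```

Call:
play_rows --steps '[[[0,0,0,0,0,0],[0,0,0,0,0,0],[0,0,0,0,0,0],[0,0,0,0,0,0]]]' --fingers 0.6

```text
t: 13.48
tcp_pos: [0.4858, -0.2899, 0.0488]
tool_rot: [0.978, 0.206, 0.0, 0.0]
force: [0.5, -0.7, 0.4]
finger_gap: 0.603
```

Call:
play_rows --steps '[[[0,0,-0.01,0,0,0],[0,0,-0.03,0,0,0],[0,0,-0.045,0,0,0],[-0.015,0,-0.045,0,0,0],[-0.015,0,-0.04,0,0,0],[-0.015,0,0,0,0,0],[0,0,0,0,0,0],[0,0,0,0,0,0]]]'

```text
t: 14.48
tcp_pos: [0.4439, -0.307, 0.2176]
tool_rot: [0.978, 0.206, -0.001, -0.001]
force: [-0.1, 0.8, 0.1]
finger_gap: 0.601
```

```bash
python3 look.py w9.png spot:.020 sleeve:.014 ; python3 - <<'E'
from h import *
p=snap('scene');cv2.imwrite('pics/s9.png',cv2.resize(p['img'][220:350,130:300],None,fx=4,fy=4,interpolation=cv2.INTER_CUBIC)[:,:,::-1])
E
```

```text
t 14.525 tcp [ 0.4441 -0.307   0.2175] F [ 0.03 -0.03 -0.26] gap 0.601 zaxis [-0.002  0.002 -1.   ]
spot [319.9 146.5] 0.75 [ 0.5022 -0.2788  0.02  ]
sleeve [323.1 170.9] 0.76 [ 0.4833 -0.2902  0.014 ]
sleeve [317.6 147. ] 0.2 [ 0.5009 -0.277   0.014 ]
```

View pics/w9.png

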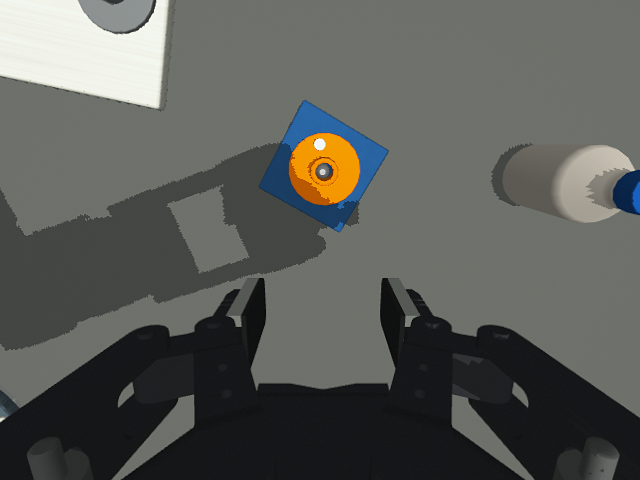

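View pics/s9.png

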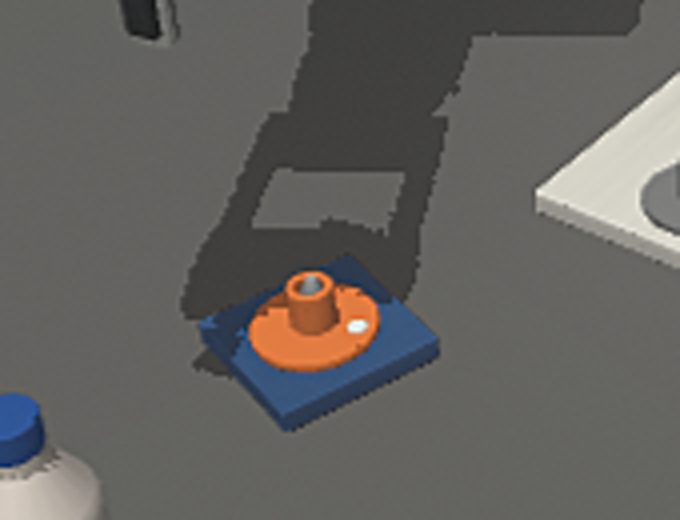

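The sleeve is seated on the stand with the pin through it at (324,172) and the spot at (319.5,144). I'll measure the spot precisely, then plan the look at the holder.

```bash
python3 fit.py .019; python3 - <<'E'
from h import *
p=snap('wrist'); im=p['img'][134:156,308:332].astype(int); m=(im.min(2)>150); ys,xs=np.nonzero(m); u=(xs.mean()+308,ys.mean()+134); print(u,m.sum(),'spot',onz(p,u,.020).round(4))
yaw=-.165
plan([.45,.245,.30],down(yaw))
plan([.45,.245,.30],down(.4157))
E
```

```text
[ 288  133   72   73 3730]
circle [ 0.4851 -0.2902  0.0323]
spot [ 0.5045 -0.2793] 0.0222 ang 29.3
sleeve [ 0.4814 -0.2884] 0.0041 ang 154.3
(np.float64(318.0857142857143), np.float64(144.52380952380952)) 105 spot [ 0.5038 -0.2773  0.02  ]
at [ 0.4445 -0.3075  0.2185] rv [-3.00e-02  2.00e-02  3.33e+01] d tool [ 0.2283 -0.5032 -0.0813] n 13
[0.0176, -0.0387, -0.0063, -0.0, 0.0, 2.56],[0.0158, -0.0395, -0.0063, -0.0, 0.0, 2.56],[0.014, -0.0401, -0.0063, -0.0, 0.0, 2.56],[0.0122, -0.0407, -0.0063, -0.0, 0.0, 2.56],[0.0104, -0.0412, -0.0063, -0.0, 0.0, 2.56],[0.0085, -0.0416, -0.0063, -0.0, 0.0, 2.56],[0.0067, -0.042, -0.0063, -0.0, 0.0, 2.56],[0.0048, -0.0422, -0.0063, -0.0, 0.0, 2.56],[0.0029, -0.0424, -0.0063, -0.0, 0.0, 2.56],[0.001, -0.0425, -0.0063, -0.0, 0.0, 2.56],[-0.0009, -0.0425, -0.0063, -0.0, 0.0, 2.56],[-0.0028, -0.0424, -0.0063, -0.0, 0.0, 2.56],[-0.0047, -0.0422, -0.0063, -0.0, 0.0, 2.56],
at [ 0.4445 -0.3075  0.2185] rv [-0.03  0.01  0.02] d tool [ 0.2283 -0.5032 -0.0813] n 13
[0.0176, -0.0387, -0.0063, -0.0, 0.0, 0.0],[0.0176, -0.0387, -0.0063, -0.0, 0.0, 0.0],[0.0176, -0.0387, -0.0063, -0.0, 0.0, 0.0],[0.0176, -0.0387, -0.0063, -0.0, 0.0, 0.0],[0.0176, -0.0387, -0.0063, -0.0, 0.0, 0.0],[0.0176, -0.0387, -0.0063, -0.0, 0.0, 0.0],[0.0176, -0.0387, -0.0063, -0.0, 0.0, 0.0],[0.0176, -0.0387, -0.0063, -0.0, 0.0, 0.0],[0.0176, -0.0387, -0.0063, -0.0, 0.0, 0.0],[0.0176, -0.0387, -0.0063, -0.0, 0.0, 0.0],[0.0176, -0.0387, -0.0063, -0.0, 0.0, 0.0],[0.0176, -0.0387, -0.0063, -0.0, 0.0, 0.0],[0.0176, -0.0387, -0.0063, -0.0, 0.0, 0.0],
```

Call:
play_rows --steps '[[[0.0176,-0.0387,-0.0063,0,0,2.56],[0.0158,-0.0395,-0.0063,0,0,2.56],[0.014,-0.04,-0.0063,0,0,2.56],[0.0122,-0.0407,-0.0063,0,0,2.56],[0.0104,-0.041,-0.0063,0,0,2.56],[0.0085,-0.0416,-0.0063,0,0,2.56],[0.0067,-0.042,-0.0063,0,0,2.56],[0.0048,-0.042,-0.0063,0,0,2.56],[0.003,-0.042,-0.0063,0,0,2.56],[0.001,-0.0425,-0.0063,0,0,2.56]]]'

```text
t: 16.12
tcp_pos: [0.4488, 0.1178, 0.2822]
tool_rot: [1.0, -0.016, 0.0, 0.0]
force: [1.3, 0.1, -0.3]
finger_gap: 0.597
```

Call:
play_rows --steps '[[[-0.005,-0.0425,-0.0063,0,0,2.56],[-0.008,-0.0424,-0.0063,0,0,2.56],[-0.01,-0.042,-0.0063,0,0,2.56],[0,0,0,0,0,0],[0,0,0,0,0,0]]]'

```text
t: 16.75
tcp_pos: [0.4352, 0.2445, 0.3005]
tool_rot: [0.997, -0.082, -0.0, 0.0]
force: [-0.3, -0.0, 0.1]
finger_gap: 0.6
```

```bash
python3 look.py w10.png holder:0 probe:0.07
```

```text
t 16.8 tcp [0.4353 0.244  0.3004] F [-0.5  -0.49 -0.45] gap 0.595 zaxis [-0.001 -0.001 -1.   ]
holder [312.5 112.3] 0.79 [0.5386 0.2389 0.    ]
probe [214.6 313.2] 0.9 [0.3407 0.3826 0.07  ]
probe [338.5 222.6] 0.74 [0.4209 0.2297 0.07  ]
```

View pics/w10.png

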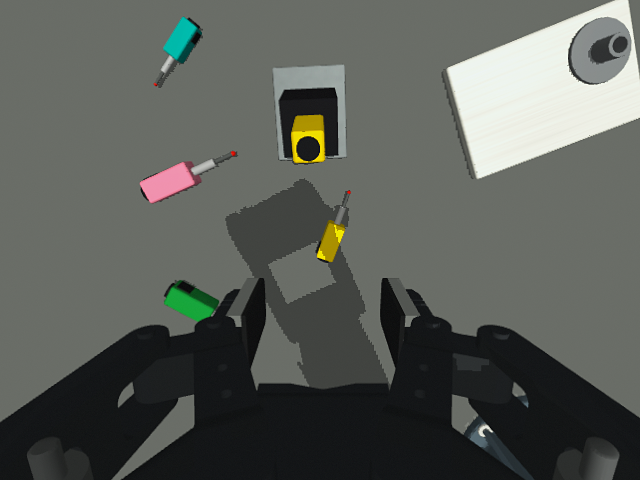

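```bash
python3 - <<'E'
from h import *
p=snap('wrist')
cv2.imwrite('pics/w10c.png',cv2.resize(p['img'][55:175,255:365],None,fx=5,fy=5,interpolation=cv2.INTER_CUBIC)[:,:,::-1])
E
```

```text
(no output)
```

View pics/w10c.png

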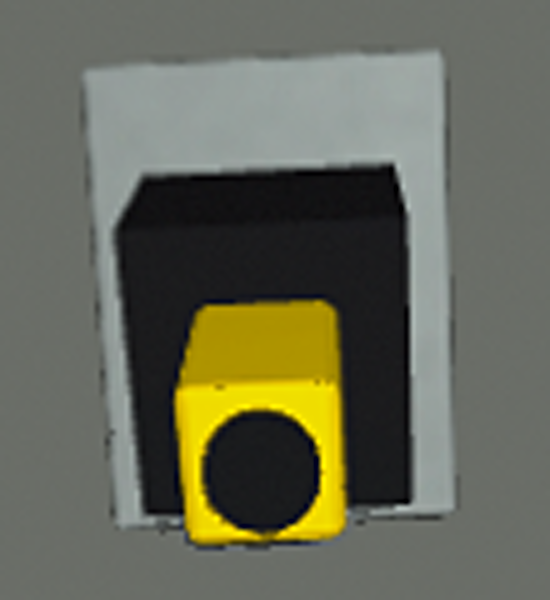

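```bash
cat > fitp.py <<'E'
from h import *
from scipy.optimize import least_squares
p=snap('wrist'); o=lambda a,b:(a/5+255,b/5+55)
foot={(1,1):o(85,72),(1,-1):o(442,50),(-1,-1):o(455,510),(-1,1):o(117,525)}
blk={(1,1):o(118,230),(1,-1):o(403,213),(-1,-1):o(410,500),(-1,1):o(143,515)}
top={(1,1):o(178,387),(1,-1):o(333,378),(-1,-1):o(345,533),(-1,1):o(190,540)}
bot={(1,1):o(198,307),(1,-1):o(337,302)}
def RR(x): return Ro.from_euler('z',x[2])*Ro.from_euler('y',-x[6])
def res(x):
    r=[]; Rz=Ro.from_euler('z',x[2]); R=RR(x); O=x[3:6]
    for k,v in foot.items(): r.append((proj(p,np.r_[x[:2],0]+Rz.apply([.05*k[0],.04*k[1],.012]))-v))
    for k,v in blk.items(): r.append(proj(p,O+R.apply([.028*k[0],.028*k[1],0]))-v)
    for k,v in top.items(): r.append(proj(p,O+R.apply([.0135*k[0],.0135*k[1],.06]))-v)
    for k,v in bot.items(): r.append(proj(p,O+R.apply([.014*k[0],.014*k[1],0]))-v)
    r.append(proj(p,O+R.apply([0,0,.064]))-o(262,470))
    r.append([(x[6]-.3)*200,0])
    return np.array(r).ravel()
f=least_squares(res,[.54,.24,-.165,.51,.24,.08,.3],loss='soft_l1')
print(f.x.round(4),'rms',np.sqrt((f.fun**2).mean()).round(2)); print(res(f.x).reshape(-1,2).round(1).tolist())
R=RR(f.x); print('axis',R.as_matrix()[:,2].round(4))
np.save('probe.npy',f.x)
E
python3 fitp.py
```

```text
[ 0.536   0.241  -0.1211  0.5185  0.2436  0.0552  0.2982] rms 0.71
[[-1.3, -1.4], [0.8, -0.7], [0.8, 1.4], [-0.5, 1.6], [-0.3, 0.5], [0.3, 1.1], [0.2, -0.2], [0.6, -0.7], [-0.2, 0.1], [0.8, 0.4], [-0.3, 0.2], [0.2, 0.2], [-0.7, -0.8], [-0.3, -1.1], [-0.1, -0.1], [-0.4, 0.0]]
axis [-0.2917  0.0355  0.9559]
```

The fit fixes the holder yaw at -0.121 and lean at 0.298. The apparent height depends on bevelled edges, but it matches an axis through the foot's top centre, which puts the body underside at about (0.5174, 0.2433, 0.073). Moving to a pre-grasp pose along the axis.

```bash
cat > pr.py <<'E'
from h import *
O=np.array([.5174,.2433,.073]); RP=Ro.from_euler('z',-.1211)*Ro.from_euler('y',-.2982)
RT=RP*Ro.from_matrix(np.diag([1,-1,-1.])); A=RP.as_matrix()[:,2]
E
python3 - <<'E'
from pr import *
plan(O+.11*A,RT,n=5)
E
```

```text
at [0.4357 0.2438 0.3006] rv [ 0.41 17.11 -2.59] d tool [ 0.0485 -0.0116  0.1224] n 5
[0.0097, -0.0023, 0.0245, 0.08, 3.42, -0.52],[0.0082, -0.0022, 0.025, 0.08, 3.42, -0.52],[0.0067, -0.0021, 0.0255, 0.08, 3.42, -0.52],[0.0052, -0.002, 0.0258, 0.08, 3.42, -0.52],[0.0037, -0.0019, 0.0261, 0.08, 3.42, -0.52],
```

Call:
play_rows --steps '[[[0.0097,-0.0023,0.0245,0.08,3.42,-0.52],[0.0082,-0.0022,0.025,0.08,3.42,-0.52],[0.0067,-0.0021,0.0255,0.08,3.42,-0.52],[0.0052,-0.002,0.0258,0.08,3.42,-0.52],[0.0037,-0.0019,0.026,0.08,3.42,-0.52],[0,0,0,0,0,0],[0,0,0,0,0,0]]]'

```text
t: 17.88
tcp_pos: [0.4857, 0.248, 0.1791]
tool_rot: [0.987, -0.059, 0.149, 0.009]
force: [0.3, 0.2, -0.5]
finger_gap: 0.601
```

```bash
python3 look.py w11.png; python3 - <<'E'
from pr import *
p=snap('wrist'); c=p['img'].copy()
for a in ([.014,.014,.06],[.014,-.014,.06],[-.014,.014,.06],[-.014,-.014,.06],[.028,.028,0],[.028,-.028,0],[.014,.014,0],[.014,-.014,0],[0,0,.064]):
    u=proj(p,O+RP.apply(a)); cv2.circle(c,tuple(int(round(x)) for x in u),2,(0,255,255),-1)
cv2.imwrite('pics/w11o.png',cv2.resize(c[140:380,200:440],None,fx=2.5,fy=2.5)[:,:,::-1])
plan(O+.037*A,RT,n=4)
E
```

```text
t 17.925 tcp [0.486  0.2482 0.1795] F [-0.35 -0.33  0.68] gap 0.595 zaxis [ 0.293 -0.034 -0.955]
at [0.486  0.2483 0.1797] rv [-0.09 -0.13  0.04] d tool [-0.0012  0.0012  0.0743] n 4
[-0.0003, 0.0003, 0.0186, -0.02, -0.03, 0.01],[-0.0003, 0.0003, 0.0186, -0.02, -0.03, 0.01],[-0.0003, 0.0003, 0.0186, -0.02, -0.03, 0.01],[-0.0003, 0.0003, 0.0186, -0.02, -0.03, 0.01],
```

View pics/w11.png

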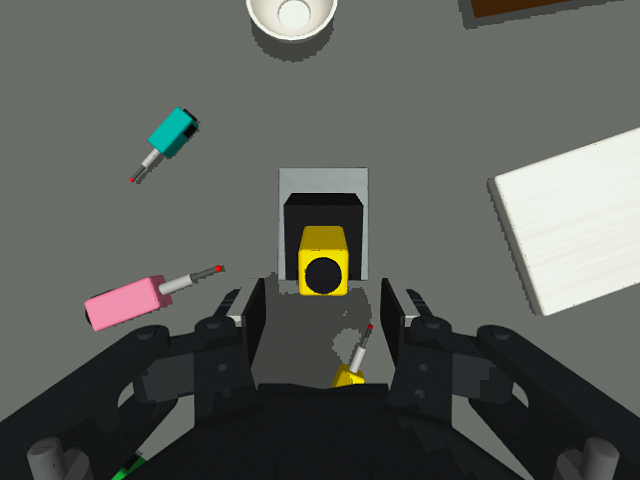

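View pics/w11o.png

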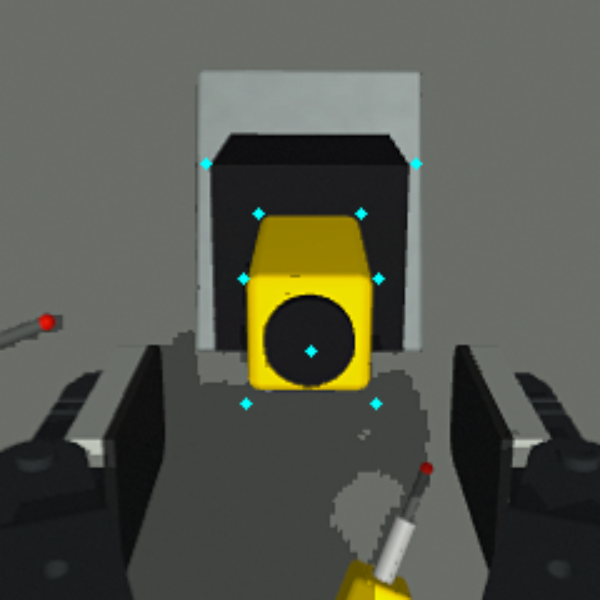

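The projected model comes out too large, so the probe sits lower than my guess, nearer the first fit's z = 0.055. I'll refit on this view.

```bash
python3 - <<'E'
import re
s=open('fitp.py').read()
s=s.replace("o=lambda a,b:(a/5+255,b/5+55)","o=lambda a,b:((a+.5)/2.5-.5+200,(b+.5)/2.5-.5+140)")
s=re.sub(r"foot=.*","foot={(1,1):o(198,71),(1,-1):o(420,71),(-1,-1):o(420,350),(-1,1):o(200,350)}",s)
s=re.sub(r"blk=.*","blk={(1,1):o(211,163),(1,-1):o(409,163),(-1,-1):o(405,350)}",s)
s=re.sub(r"top=.*","top={(1,1):o(248,276),(1,-1):o(371,276),(-1,-1):o(371,389),(-1,1):o(250,389)}",s)
s=re.sub(r"bot=.*","bot={(1,1):o(260,214),(1,-1):o(361,214)}",s)
s=s.replace("o(262,470)","o(309,341)")
open('fitp2.py','w').write(s)
E
python3 fitp2.py
```

```text
[ 0.5369  0.2414 -0.1196  0.5185  0.2434  0.0623  0.2988] rms 0.8
[[-0.9, -1.2], [1.0, -1.3], [1.7, 1.1], [-2.3, 1.1], [-0.2, 0.4], [0.1, 0.3], [-0.5, -0.2], [0.1, -0.0], [0.4, -0.1], [-0.5, 0.4], [0.2, 0.4], [0.4, -0.7], [-0.8, -0.7], [0.4, -0.1], [-0.2, 0.0]]
axis [-0.2923  0.0351  0.9557]
```

```bash
sed -i 's/O=np.array.*; RP=.*/O=np.array([.5185,.2435,.060]); RP=Ro.from_euler("z",-.1205)*Ro.from_euler("y",-.299)/' pr.py; python3 - <<'E'
from pr import *
plan(O+.038*A,RT,n=4)
E
```

```text
at [0.486  0.2483 0.1797] rv [-0.08 -0.09  0.01] d tool [-0.004   0.001   0.0861] n 4
[-0.001, 0.0002, 0.0215, -0.02, -0.02, 0.0],[-0.001, 0.0002, 0.0215, -0.02, -0.02, 0.0],[-0.001, 0.0002, 0.0215, -0.02, -0.02, 0.0],[-0.001, 0.0002, 0.0215, -0.02, -0.02, 0.0],
```

Call:
play_rows --steps '[[[-0.004,0.001,0.01,0,0,0],[0,0,0.02,0,0,0],[0,0,0.02,0,0,0],[0,0,0.02,0,0,0],[0,0,0.015,0,0,0],[0,0,0,0,0,0],[0,0,0,0,0,0]]]'

```text
t: 18.9
tcp_pos: [0.506, 0.2448, 0.0962]
tool_rot: [0.987, -0.059, 0.149, 0.009]
force: [-0.5, 0.2, -0.1]
finger_gap: 0.601
```

```bash
python3 look.py w12.png
```

```text
t 18.95 tcp [0.506  0.2449 0.0965] F [0.29 0.05 0.46] gap 0.606 zaxis [ 0.293 -0.035 -0.956]
```

View pics/w12.png

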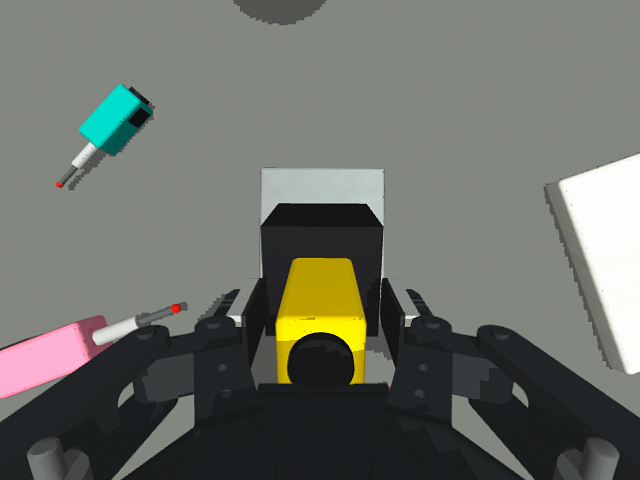

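The body sits centred between the pads, with its top face at (320,350). Closing.

Call:
play_rows --steps '[[[0,0,0,0,0,0],[0,0,0,0,0,0],[0,0,0,0,0,0],[0,0,0,0,0,0],[0,0,0,0,0,0]]]' --fingers 0 --squeeze 40

```text
t: 19.58
tcp_pos: [0.5061, 0.2449, 0.0967]
tool_rot: [0.987, -0.059, 0.149, 0.009]
force: [-3.1, 0.4, 6.3]
finger_gap: 0.321
```

```bash
python3 look.py w13.png
```

```text
t 19.625 tcp [0.5061 0.2449 0.0967] F [-2.15  0.23  5.18] gap 0.326 zaxis [ 0.293 -0.034 -0.955]
```

View pics/w13.png

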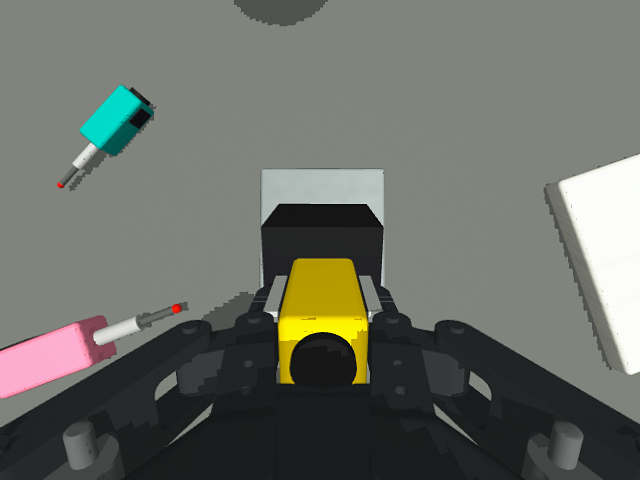

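Gripped: gap 0.325 is about 28 mm. Extracting along the axis.

Call:
play_rows --steps '[[[0,0,-0.004,0,0,0],[0,0,-0.008,0,0,0],[0,0,-0.012,0,0,0],[0,0,-0.015,0,0,0],[0,0,-0.015,0,0,0],[0,0,-0.015,0,0,0],[0,0,-0.015,0,0,0],[0,0,-0.012,0,0,0],[0,0,0,0,0,0]]]'

```text
t: 20.75
tcp_pos: [0.4781, 0.2484, 0.1889]
tool_rot: [0.987, -0.059, 0.149, 0.008]
force: [-0.1, 0.5, -1.5]
finger_gap: 0.32
```

```bash
python3 look.py w14.png probe:0.1 tip:0.1; python3 - <<'E'
from h import *
p=snap('scene');cv2.imwrite('pics/s14.png',cv2.resize(p['img'][80:260,290:470],None,fx=4,fy=4,interpolation=cv2.INTER_CUBIC)[:600,:,::-1])
E
```

```text
t 20.8 tcp [0.478  0.2482 0.1882] F [ 0.77 -0.32 -1.13] gap 0.323 zaxis [ 0.293 -0.035 -0.956]
probe [166.4 274.1] 0.85 [0.5025 0.3462 0.1   ]
probe [161.3 144.8] 0.71 [0.5866 0.3412 0.1   ]
tip [133.8 177.5] 0.62 [0.5674 0.3612 0.1   ]
tip [224.2 261.3] 0.6 [0.5063 0.3083 0.1   ]
```

View pics/s14.png

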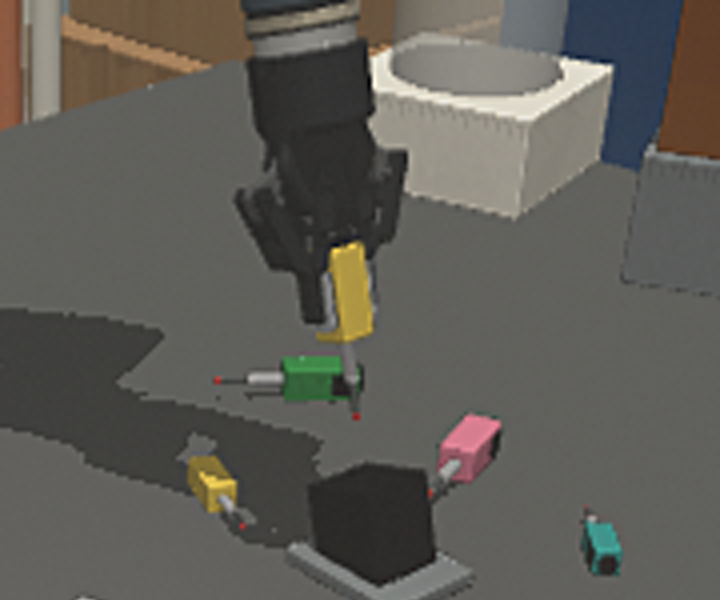

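View pics/w14.png

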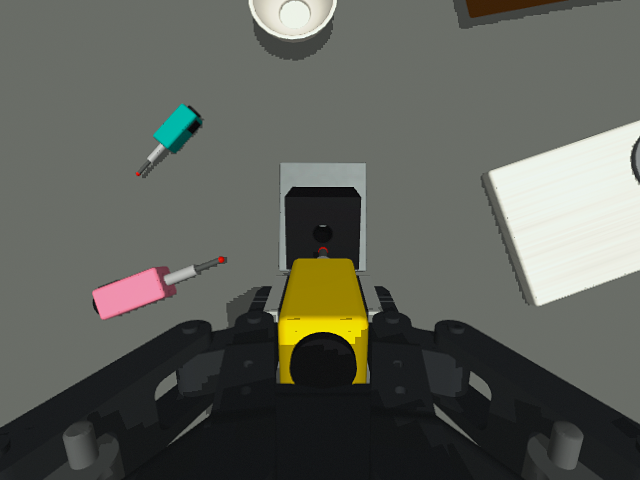

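The probe is out of the holder, with the red tip visible at wrist pixel (322,250). Lifting, turning upright and heading towards the stand.

```bash
python3 - <<'E'
from h import *
P,r,s=pose(); print(s['q'].round(2))
plan([.46,.20,.25],down(-.12),n=5)
plan([.4845,-.283,.25],down(-.12),cur=([.46,.20,.25],down(-.12)))
plan([.4845,-.283,.25],down(.0),cur=([.46,.20,.25],down(-.12)))
E
```

```text
[ 0.34  0.46  1.88 -0.25  0.55  2.23]
at [0.4777 0.2479 0.1872] rv [  0.02 -17.05   0.04] d tool [ 0.007   0.0497 -0.0635] n 5
[0.0014, 0.0099, -0.0127, 0.0, -3.41, 0.01],[0.0006, 0.0099, -0.0128, 0.0, -3.41, 0.01],[-0.0001, 0.0099, -0.0128, 0.0, -3.41, 0.01],[-0.0009, 0.0099, -0.0128, 0.0, -3.41, 0.01],[-0.0016, 0.0099, -0.0127, 0.0, -3.41, 0.01],Traceback (most recent call last):
  File "<stdin>", line 4, in <module>
  File "h.py", line 28, in plan
    print('at',p.round(4),'rv',rv.round(2),'d tool',t.round(4),'n',n)
               ^^^^^^^
AttributeError: 'list' object has no attribute 'round'. Did you mean: 'count'?
```

Call:
play_rows --steps '[[[0.0014,0.01,-0.0127,0,-3.41,0],[0.0006,0.01,-0.0128,0,-3.41,0],[0,0.01,-0.0128,0,-3.41,0],[-0.001,0.01,-0.0128,0,-3.41,0],[-0.0016,0.01,-0.0127,0,-3.41,0],[0,0,0,0,0,0]]]'

```text
t: 21.7
tcp_pos: [0.4615, 0.1993, 0.2508]
tool_rot: [0.998, -0.061, 0.002, -0.0]
force: [-0.1, -0.7, -1.0]
finger_gap: 0.322
```

```bash
python3 look.py w15.png; python3 - <<'E'
from h import *
p=snap('wrist')
cv2.imwrite('pics/w15c.png',cv2.resize(p['img'][230:410,240:400],None,fx=4,fy=4,interpolation=cv2.INTER_CUBIC)[:600,:,::-1])
plan([.4645,-.278,.25],down(-.12),n=12)
E
```

```text
t 21.75 tcp [0.4605 0.1996 0.2502] F [-0.09 -0.4  -1.56] gap 0.322 zaxis [ 0.002  0.    -1.   ]
at [0.4597 0.1998 0.2498] rv [ 0.01 -0.02  0.02] d tool [ 6.180e-02  4.738e-01 -1.000e-04] n 12
[0.0051, 0.0395, -0.0, 0.0, -0.0, 0.0],[0.0052, 0.0395, -0.0, 0.0, -0.0, 0.0],[0.0052, 0.0395, -0.0, 0.0, -0.0, 0.0],[0.0052, 0.0395, -0.0, 0.0, -0.0, 0.0],[0.0052, 0.0395, -0.0, 0.0, -0.0, 0.0],[0.0052, 0.0395, -0.0, 0.0, -0.0, 0.0],[0.0052, 0.0395, -0.0, 0.0, -0.0, 0.0],[0.0052, 0.0395, -0.0, 0.0, -0.0, 0.0],[0.0052, 0.0395, -0.0, 0.0, -0.0, 0.0],[0.0052, 0.0395, -0.0, 0.0, -0.0, 0.0],[0.0052, 0.0395, -0.0, 0.0, -0.0, 0.0],[0.0052, 0.0395, -0.0, 0.0, -0.0, 0.0],
```

View pics/w15c.png

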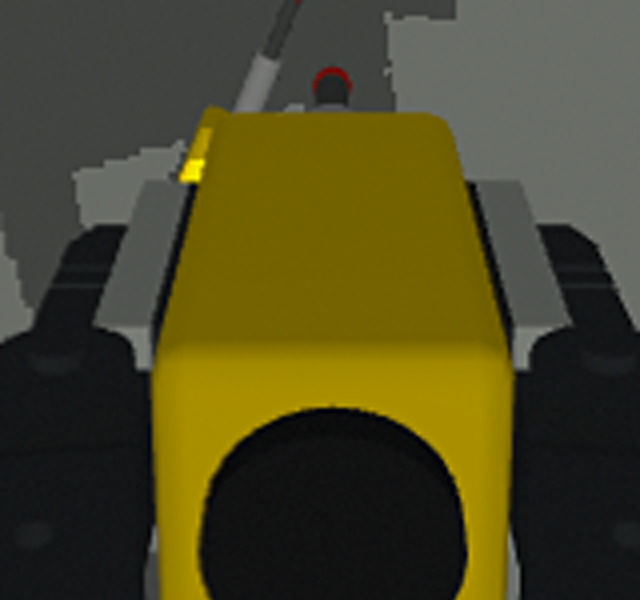

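```bash
cat > fg.py <<'E'
from h import *
from scipy.optimize import least_squares
p=snap('wrist');P,r,s=pose(); o=lambda a,b:np.array([(a+.5)/4-.5+240,(b+.5)/4-.5+230])
# probe frame in tool: x->x,y->-y,z->-z
F=Ro.from_matrix(np.diag([1,-1,-1.]))
def pt(x,a): # a in probe frame
    R=F*Ro.from_euler('y',x[3])
    return P+r.apply(np.array([x[0],x[1],x[2]])+R.apply(a))
def res(x):
    e=[]
    e+=list(proj(p,pt(x,[.014,.0118,0]))-o(220,113)); e+=list(proj(p,pt(x,[.014,-.0118,0]))-o(444,113))
    e+=[(proj(p,pt(x,[.0135,0,.0595]))-o(333,345))[1]]
    e+=[proj(p,pt(x,[.0135,.014,.058]))[0]-o(155,0)[0],proj(p,pt(x,[.0135,-.014,.058]))[0]-o(512,0)[0]]
    e+=list(proj(p,pt(x,[0,0,-.052]))-o(332,86))
    return np.array(e)
for fix in (1,0):
    f=least_squares(lambda x:np.r_[res(x),(x[3])*(1e4 if fix else 60)],[0,0,.038,0])
    print(f.x.round(4),res(f.x).round(1), 'tip world',pt(f.x,[0,0,-.055]).round(4),'rel',r.inv().apply(pt(f.x,[0,0,-.055])-P).round(4))
E
python3 fg.py
```

```text
[0.0011 0.0007 0.0392 0.    ] [ 3.6 -1.7 -3.1 -1.7  1.9 -0.1 -0.4  0.3  0.4] tip world [0.4603 0.1991 0.1555] rel [0.0011 0.0007 0.0942]
[0.0014 0.0007 0.0378 0.0115] [ 3.4 -1.4 -2.9 -1.4  1.  -0.7  0.2  0.3  1.6] tip world [0.46   0.1992 0.1569] rel [0.0007 0.0007 0.0928]
```

Call:
play_rows --steps '[[[0.005,0.0395,0,0,0,0],[0.005,0.0395,0,0,0,0],[0.005,0.0395,0,0,0,0],[0.005,0.0395,0,0,0,0],[0.005,0.0395,0,0,0,0],[0.005,0.0395,0,0,0,0],[0.005,0.0395,0,0,0,0],[0.005,0.0395,0,0,0,0],[0.005,0.0395,0,0,0,0],[0.005,0.0395,0,0,0,0]]]'

```text
t: 23.1
tcp_pos: [0.4623, -0.1987, 0.2498]
tool_rot: [0.998, -0.059, -0.0, -0.0]
force: [-0.3, 0.4, -1.7]
finger_gap: 0.323
```

Call:
play_rows --steps '[[[0.005,0.0395,0,0,0,0],[0.005,0.0395,0,0,0,0],[0,0,0,0,0,0],[0,0,0,0,0,0]]]'

```text
t: 23.6
tcp_pos: [0.4626, -0.2766, 0.2496]
tool_rot: [0.998, -0.06, -0.0, -0.001]
force: [-0.4, 1.3, -1.5]
finger_gap: 0.325
```

```bash
python3 look.py w16.png spot:.02
```

```text
t 23.65 tcp [ 0.4627 -0.2763  0.2498] F [-0.2   0.22 -1.04] gap 0.319 zaxis [-0.001  0.002 -1.   ]
spot [318.7 173.9] 0.64 [ 0.501 -0.277  0.02 ]
spot [331.4 186.8] 0.44 [ 0.4868 -0.2882  0.02  ]
```

View pics/w16.png

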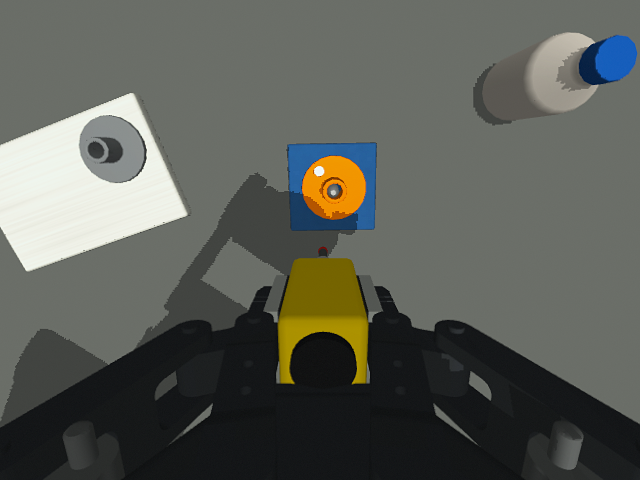

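Both spot (319,171) and tip (322,250) show in the wrist view. I'll go by their camera-relative difference, so the bias cancels.

```bash
python3 - <<'E'
from h import *
p=snap('wrist'); P,r,s=pose()
im=p['img'][160:183,308:330].astype(int); m=(im.min(2)>150); ys,xs=np.nonzero(m); u=(xs.mean()+308,ys.mean()+160)
S=onz(p,u,.020); print(u,m.sum(),S.round(4))
R=down(-.12); T=S-R.apply([.001,.0007,0]); print(T)
plan([T[0],T[1],.145],R,n=5)
E
```

```text
(np.float64(319.2368421052632), np.float64(170.8684210526316)) 76 [ 0.5042 -0.2776  0.02  ]
[ 0.50333217 -0.27676387  0.02      ]
at [ 0.463  -0.2763  0.2503] rv [-0.06  0.    0.13] d tool [ 0.0401 -0.0042  0.1053] n 5
[0.008, -0.0008, 0.0211, -0.01, 0.0, 0.03],[0.008, -0.0008, 0.0211, -0.01, 0.0, 0.03],[0.008, -0.0009, 0.0211, -0.01, 0.0, 0.03],[0.008, -0.0009, 0.0211, -0.01, 0.0, 0.03],[0.008, -0.0009, 0.0211, -0.01, 0.0, 0.03],
```

Call:
play_rows --steps '[[[0.008,-0.001,0.021,0,0,0],[0.008,-0.001,0.021,0,0,0],[0.008,-0.001,0.021,0,0,0],[0.008,-0.001,0.021,0,0,0],[0.008,0,0.021,0,0,0],[0,0,0,0,0,0],[0,0,0,0,0,0]]]'

```text
t: 24.62
tcp_pos: [0.5036, -0.2782, 0.1462]
tool_rot: [0.998, -0.059, 0.001, 0.0]
force: [-0.4, -0.3, -0.6]
finger_gap: 0.324
```

```bash
python3 look.py w17.png; python3 - <<'E'
from h import *
p=snap('wrist')
cv2.imwrite('pics/w17c.png',cv2.resize(p['img'][190:310,240:400],None,fx=5,fy=5,interpolation=cv2.INTER_CUBIC)[:600,:,::-1])
P,r,s=pose(); T=np.array([.5033,-.2768]);plan([T[0],T[1],.135],down(-.12),n=2)
p=snap('scene');cv2.imwrite('pics/s17.png',cv2.resize(p['img'][200:350,130:300],None,fx=4,fy=4,interpolation=cv2.INTER_CUBIC)[:,:,::-1])
E
```

```text
t 24.675 tcp [ 0.5037 -0.2785  0.1466] F [-0.31 -0.46 -1.21] gap 0.323 zaxis [ 0.002 -0.001 -1.   ]
at [ 0.5037 -0.2787  0.1467] rv [ 0.04 -0.13  0.06] d tool [-0.0007 -0.0019  0.0117] n 2
[-0.0003, -0.0009, 0.0058, 0.02, -0.06, 0.03],[-0.0003, -0.0009, 0.0058, 0.02, -0.06, 0.03],
```

View pics/w17c.png

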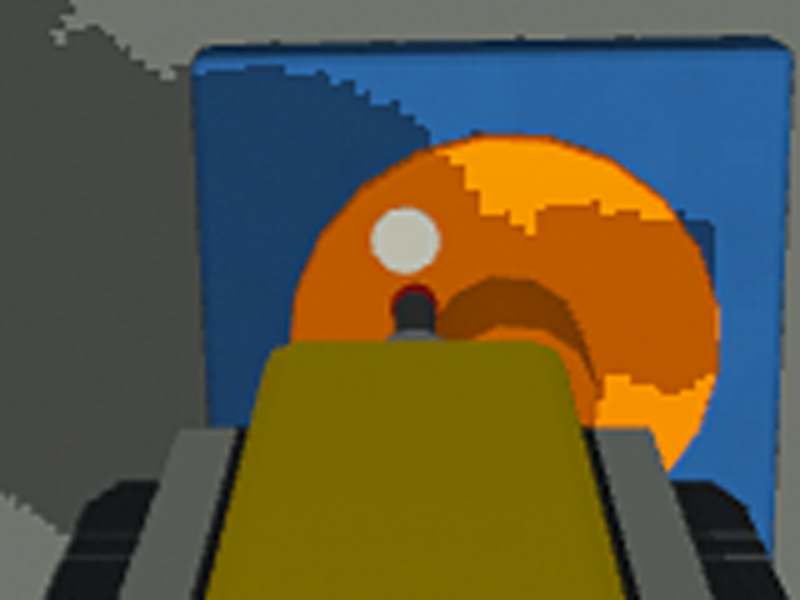

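View pics/s17.png

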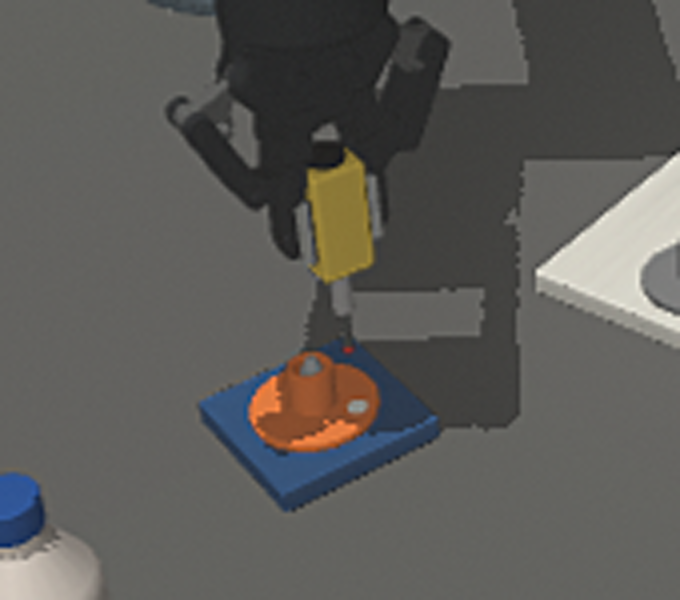

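```bash
python3 - <<'E'
from h import *
p=snap('wrist'); P,r,s=pose()
o=lambda a,b:np.array([(a+.5)/5-.5+240,(b+.5)/5-.5+190])
S=onz(p,o(405.5,240),.020); rel=r.inv().apply(S-P); print('spot',S.round(4),'in tool',rel.round(4))
for x0 in (-.002,0,.001,.003):
  for z in (.092,.095): print(x0,z,((proj(p,P+r.apply([x0,.0004,z-.003]))-[239.5,189.5])*5).round(1), end=' ')
E
```

```text
spot [ 0.5043 -0.2779  0.02  ] in tool [ 0.0003 -0.0011  0.1266]
-0.002 0.092 [416.2 335.6] -0.002 0.095 [416.3 328.3] 0 0.092 [416.2 320.6] 0 0.095 [416.3 313.4] 0.001 0.092 [416.2 313. ] 0.001 0.095 [416.3 305.9] 0.003 0.092 [416.3 297.8] 0.003 0.095 [416.3 290.9]
```

Needed shift in the tool frame is about (-1, -1.1) mm. Descending to just above contact.

Call:
play_rows --steps '[[[-0.001,-0.001,0.008,0,0,0],[0,0,0.008,0,0,0],[0,0,0.006,0,0,0],[0,0,0.004,0,0,0],[0,0,0,0,0,0],[0,0,0,0,0,0]]]'

```text
t: 25.58
tcp_pos: [0.5028, -0.2777, 0.1197]
tool_rot: [0.998, -0.06, 0.001, 0.0]
force: [0.3, -0.3, 0.1]
finger_gap: 0.325
```

```bash
python3 look.py w18.png;  python3 - <<'E'
from h import *
p=snap('wrist');c1=cv2.resize(p['img'][200:300,270:370],None,fx=4,fy=4,interpolation=cv2.INTER_CUBIC)
p=snap('scene');c2=cv2.resize(p['img'][250:350,160:260],None,fx=4,fy=4,interpolation=cv2.INTER_CUBIC)
cv2.imwrite('pics/c18.png',np.hstack([c1,c2])[:,:,::-1])
F=[]
for _ in range(3): snap('wrist'); F.append(pose()[2]['force'][2])
print(F)
E
```

```text
t 25.625 tcp [ 0.5028 -0.2777  0.1198] F [-0.19 -0.38 -1.76] gap 0.325 zaxis [ 0.001 -0.    -1.   ]
[np.float64(-0.32529995702309744), np.float64(-1.4033108099989435), np.float64(-1.4481512029889398)]
```

View pics/c18.png

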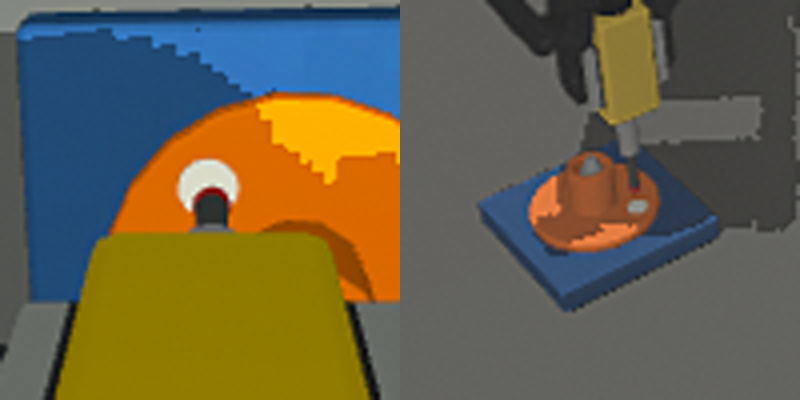

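Tip is just above the spot. Descending in small steps, watching the force.

Call:
play_rows --steps '[[[0,0,0.002,0,0,0],[0,0,0.002,0,0,0],[0,0,0.002,0,0,0],[0,0,0.001,0,0,0],[0,0,0,0,0,0]]]'

```text
t: 26.5
tcp_pos: [0.5026, -0.2776, 0.1125]
tool_rot: [0.998, -0.06, 0.0, -0.0]
force: [0.9, 0.0, -1.5]
finger_gap: 0.325
```

```bash
cat > chk.py <<'E'
from h import *
F=[]
for i in range(8):
    p=snap('wrist'); F.append(pose()[2]['force'])
F=np.array(F); P,r,s=pose()
print('t',s['t'],'tcp',P.round(4),'F',F.mean(0).round(2),F.std(0).round(2),'gap',s['finger_gap'].round(3))
c1=cv2.resize(p['img'][200:300,270:370],None,fx=4,fy=4,interpolation=cv2.INTER_CUBIC)
p=snap('scene');c2=cv2.resize(p['img'][270:330,180:240],None,fx=6.6667,fy=6.6667,interpolation=cv2.INTER_CUBIC)
import sys
cv2.imwrite('pics/'+sys.argv[1],np.hstack([c1,c2[:400,:400]])[:,:,::-1])
E
python3 chk.py c19.png
```

```text
Traceback (most recent call last):
  File "chk.py", line 6, in <module>
    print('t',s['t'],'tcp',P.round(4),'F',F.mean(0).round(2),F.std(0).round(2),'gap',s['finger_gap'].round(3))
                                                                                     ^^^^^^^^^^^^^^^^^^^^^
AttributeError: 'float' object has no attribute 'round'
```

```bash
sed -i "s/s\['finger_gap'\].round(3)/s['finger_gap']/" chk.py; python3 chk.py c19.png
```

```text
t 27.3 tcp [ 0.5026 -0.2776  0.1126] F [-0.39 -0.08 -1.37] [0.53 0.54 0.4 ] gap 0.32054309453388496
```

View pics/c19.png

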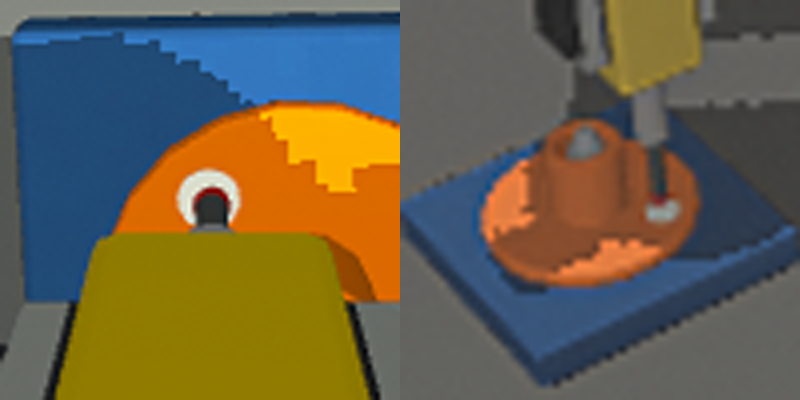

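No contact yet (Fz -1.4, just the weight), and the tip is centred over the spot. Stepping down 2 mm.

Call:
play_rows --steps '[[[0,0,0.001,0,0,0],[0,0,0.001,0,0,0],[0,0,0,0,0,0]]]'

```text
t: 27.72
tcp_pos: [0.5026, -0.2775, 0.1105]
tool_rot: [0.998, -0.06, 0.0, -0.0]
force: [0.4, -0.2, -0.4]
finger_gap: 0.321
```

```bash
python3 chk.py c20.png
```

```text
t 28.125 tcp [ 0.5027 -0.2776  0.1107] F [ 0.06 -0.43 -0.91] [0.41 0.41 0.39] gap 0.3238126753552369
```

Call:
play_rows --steps '[[[0,0,0.001,0,0,0],[0,0,0.001,0,0,0],[0,0,0,0,0,0]]]'

```text
t: 28.55
tcp_pos: [0.5026, -0.2776, 0.1085]
tool_rot: [0.998, -0.06, 0.0, -0.0]
force: [-0.8, 0.1, -1.2]
finger_gap: 0.322
```

```bash
python3 chk.py c21.png
```

```text
t 28.95 tcp [ 0.5026 -0.2776  0.1086] F [ 0.04 -0.12 -1.25] [0.52 0.54 0.41] gap 0.32642718566148726
```

View pics/c21.png

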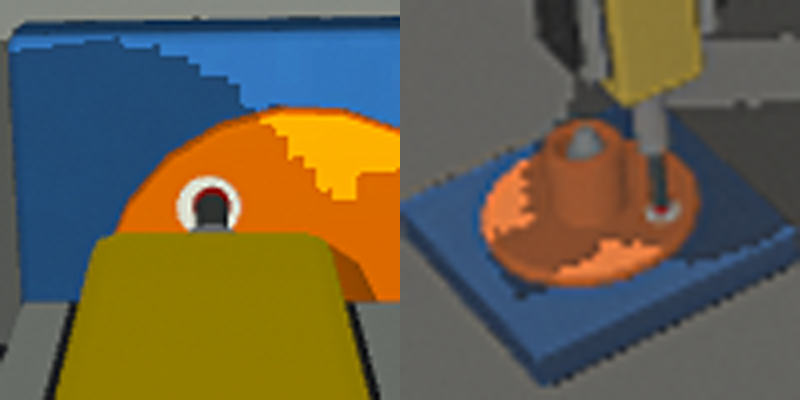

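Call:
play_rows --steps '[[[0,0,0.001,0,0,0],[0,0,0.001,0,0,0],[0,0,0,0,0,0]]]'

```text
t: 29.38
tcp_pos: [0.5027, -0.2776, 0.1066]
tool_rot: [0.998, -0.06, 0.001, -0.0]
force: [0.1, 0.3, 0.0]
finger_gap: 0.322
```

```bash
python3 chk.py c22.png
```

```text
t 29.775 tcp [ 0.5027 -0.2776  0.1067] F [-0.06  0.3  -0.07] [0.37 0.42 0.38] gap 0.3266241778287786
```

Call:
play_rows --steps '[[[0,0,0.001,0,0,0],[0,0,0.001,0,0,0],[0,0,0,0,0,0]]]'

```text
t: 30.2
tcp_pos: [0.5027, -0.2776, 0.1046]
tool_rot: [0.998, -0.06, 0.001, -0.0]
force: [0.4, 0.4, -0.4]
finger_gap: 0.32
```

```bash
python3 chk.py c23.png
```

```text
t 30.6 tcp [ 0.5027 -0.2776  0.1047] F [-0.09 -0.19  0.44] [0.41 0.47 0.32] gap 0.32696859759314706
```

View pics/c23.png

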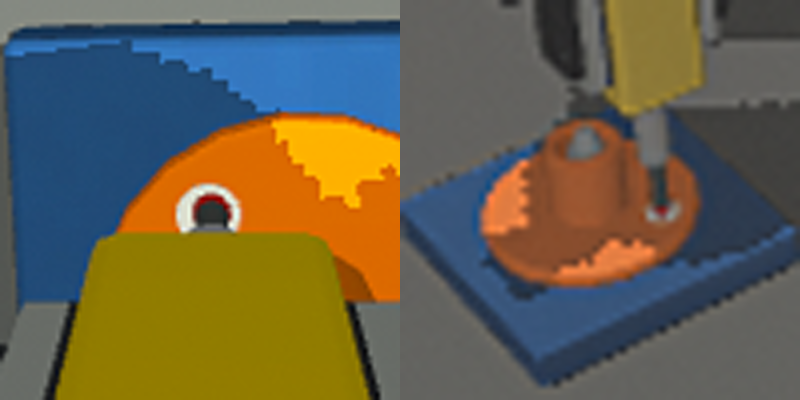

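Contact began near z = 0.108, and the force is now up about 1.75 N (plunger about 3.5 mm in). Pressing 2.5 mm further to mid-travel.

Call:
play_rows --steps '[[[0,0,0.001,0,0,0],[0,0,0.001,0,0,0],[0,0,0.0005,0,0,0],[0,0,0,0,0,0],[0,0,0,0,0,0],[0,0,0,0,0,0],[0,0,0,0,0,0],[0,0,0,0,0,0],[0,0,0,0,0,0]]]'

```text
t: 31.78
tcp_pos: [0.5027, -0.2776, 0.1021]
tool_rot: [0.998, -0.06, 0.0, -0.0]
force: [-0.3, -0.3, 2.5]
finger_gap: 0.324
```

```bash
python3 chk.py c24.png; python3 chk.py c24.png; python3 - <<'E'
from h import *
p=snap('scene');cv2.imwrite('pics/s24.png',cv2.resize(p['img'][200:350,130:300],None,fx=4,fy=4,interpolation=cv2.INTER_CUBIC)[:,:,::-1])
E
```

```text
t 32.175 tcp [ 0.5027 -0.2776  0.1021] F [-0.04 -0.16  1.66] [0.42 0.39 0.3 ] gap 0.3228652655754119
t 32.625 tcp [ 0.5027 -0.2776  0.1021] F [-0.08  0.19  1.77] [0.36 0.54 0.3 ] gap 0.3218262201135511
```

View pics/c24.png

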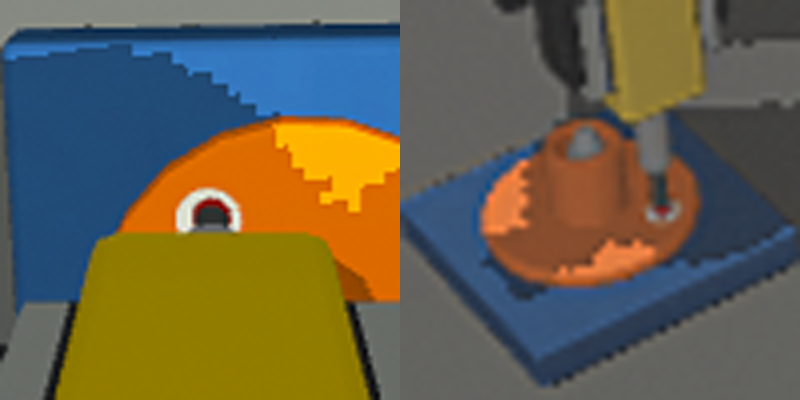

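View pics/s24.png

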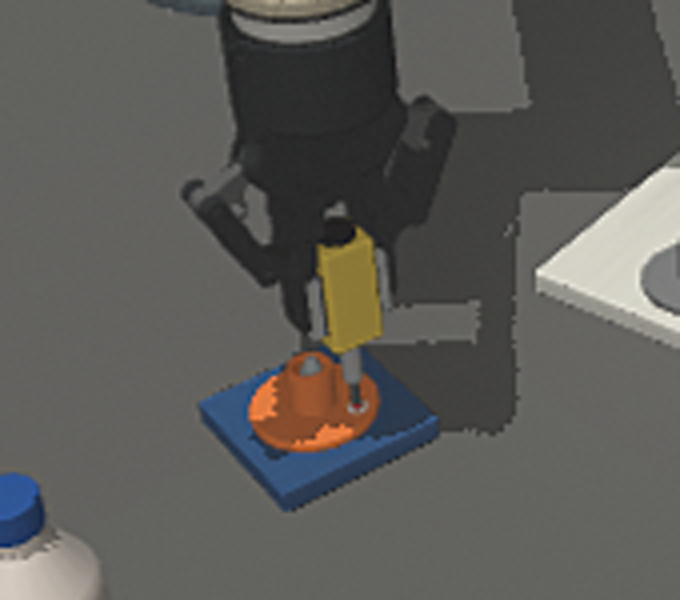

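The spring force has risen about 3 N, so the plunger is 6–7 mm in. The tip is centred on the spot, the sleeve is seated, and the pose has been steady for over 0.8 s. Handing in.

```bash
python3 -c "
from station import manip
print(manip.sign_off()); print(manip.sense()['t'])"
```

```text
the job is handed in; nothing more can be done
None
the job is handed in; nothing more can be done
```

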